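Pull the caps from the pipe stubs and nest them

ROBOT

A 6-joint arm with a two-finger parallel gripper is mounted at the origin on the work surface; the furniture and walls round the work are solid. World frame = base frame: x ahead of the robot, y to its left, z up, the work surface at z = 0. Lengths are in m, angles in rad, forces in N, time in s.
With the tool pointing down it reaches from about 0.35 to 0.775 m from the base axis. Payload 5.5 kg.
Tool frame: the origin (TCP) lies at the very end of the fingers, on their centre line; the grasp point (between the pads) lies 19 mm behind it; z points along the fingers, y is the direction in which the jaws open and shut (so a half turn about z gives the same grasp; the last joint's range is limited). The gripper opens to 85 mm and grips with 20 to 120 N. Pads are 22 mm wide; open, the fingers measure 114 mm over their backs; the gripper's body (76 mm by 85 mm) begins 54 mm behind the grasp point. The pads swing forward as they close: fully open they stand 13 mm farther back than shut.
Start: joints at [1.094, 0.313, 0.046, 1.304, 0, 1.431], TCP at [0.19, 0.543, 0.231] pointing down, gripper open.
Joint ranges: [-2.76, 2.76], [-0.86, 1.69], [-1.03, 1.26], [-2.2, 2.34], [-1.47, 1.5], [-3.14, 3.14]. Speed limits (rad/s): [2.57, 2.57, 3.14, 3.14, 3.14, 3.14].

INTERFACE

Orientations are given as a unit quaternion [w, x, y, z].
In Python, from workcell import env gives the robot as it stands. The module is installed in compiled form; this text tells all that it offers.
- The arm moves only by the shell command python3 -m pendant 'ROWS' [FORCE]. ROWS is JSON, a list of rows, each an object with "fingers": the finger opening in mm, from 0 to 85.4; "delta_pos": the shift along the tool's x, y, z in mm, a list of three; "angular": the turn, a rotation vector about the tool's x, y, z in rad, a list of three. In form: [{"fingers": fingers, "delta_pos": [x, y, z], "angular": [ax, ay, az]}, ...]. A call has 1 to 12 rows; each row shifts and turns the commanded pose from where the row before left it, along the tool's axes as they then stand; what a row does not reach is not made up. A row lasts 1/10 s, in which the tool goes at most 50 mm and 8.59 degrees, less where a joint would pass 70% of its speed; a pose out of reach is approached as far as the arm can. A call is refused whole if a number of a shift passes 50 or a number of a turn 0.15, either way. A call with a gripper value outside its range is refused whole. The fingers move at their own pace and stop on an object; FORCE is the grip in N (left out, the last holds). Time passes only in rows, so rows that do not move let the fingers close. It gives the time, the measured TCP pose, the force and the opening at its end, in the units of the state.
- env.get_state(): the state, without advancing time (a new reading comes with each control period).
- env.read_camera(name): name is "side" or "top" or "wrist"; returns the picture (400x640x3 uint8, blue, green, red); there is no depth.
- env.camera_params(name): a dict with "fx", "fy", "cx", "cy" (pixels), "view" (4x4, takes a point from world to camera coordinates). Camera axes: x right, y up, looking along -z (the intrinsics and any distortion apply to the point x, -y, -z); pixel columns grow to the right and rows downward; lengths in m; the calibration is good to about 2 mm. A picture is of the moment at which its call begins: read the wrist's pose just before it. camera_params takes no time and is no camera call; for the wrist camera it gives the pose at the moment of the call.
- env.hand_in(): hands the job in, once; it reports no verdict.
The state is a dict: "clock": time; "joint_pos": joint angles; "qvel": joint speeds; "tau": joint torques, N m; "tcp_pos": TCP position; "orientation": TCP orientation; "wrist_force": force on the tool from outside, world axes, zero at the start; "ft_torque": the same for the moment, N m; "finger_gap": finger opening in m.
Only numpy, scipy, OpenCV 4.12 (cv2) and the standard library are available. Lean on these libraries where they do the work, as an engineer would, in place of code of your own. Each camera call takes 0.05 s, during which the arm holds its last target. There are 200 camera calls.

TASK

Plastering is finished, so the protective caps must come out of the pipes: take the hook tool from its stand, draw every orange cap up out of its pipe by its wire loop with the hook (fingers must not touch a cap that is still in a pipe), and nest the caps upright one over the other in a single stack on top of the blue cap standing on the table. Then hang the hook tool back in its stand as it hung before; leave the roll of film alone.

Things in the scene. Friction and masses are not known exactly. Their poses are not given: they have to be found in the camera images.
- cap1_mid (a point): orange bell-shaped cap, 80 mm tall, 60 g: hollow skirt 52 mm wide (inside 44) up to 32 mm, neck tapering 40 to 32 mm up to a closed top at 54 mm, on it an upright wire loop (4 mm wire, outer top at 80 mm) in the cap's y-z plane: a hook enters along the cap's x, from either side; opening 18 wide, 22 high at mid. Point: on its axis, 40 mm above its foot, z up. If present, starts in pipe 1
- cap2_mid (a point): orange cap, the same shape and point as cap1. Starts at the bottom of pipe 2 if present
- cap3_mid (a point): orange cap, the same shape and point as cap1. Starts at the bottom of pipe 3 if present
- cap4_mid (a point): orange cap, the same shape and point as cap1. Starts at the bottom of pipe 4 if present
- starter_mid (a point): blue cap, loose on the table, the same shape and point as cap1. A cap nested over another rests with its skirt on the lower one's shoulder, 32 mm higher, with about 2 mm of sideways play; the lower one's loop goes up inside it without touching
- pipe1_mouth (a point): centre of the mouth of one of four upright grey pipe stubs (bore 58 mm, outside 69 mm), fixed 86 mm apart in a square on a 172 mm square board. Mouth 135 mm above the table, bore floor 6 mm above it: a cap's loop top is 49 mm below the mouth, its axis within 3 mm of the pipe's
- pipe2_mouth (a point): centre of the mouth of pipe 2, like pipe1_mouth
- pipe3_mouth (a point): centre of the mouth of pipe 3, like pipe1_mouth
- pipe4_mouth (a point): centre of the mouth of pipe 4, like pipe1_mouth
- hook_handle (a point): centre of the hook tool's green handle, an upright bar 26 x 26 x 65 mm (120 g), to be gripped across its sides from above. A 5 mm steel shank on the handle's axis runs 85 mm down from its underside to the bend. z up along the tool; x is the way the hook points
- hook_bend (a point): lowest point of the hook (centre of its 5 mm wire): 6 mm in the tool's x from the shank, 117.5 mm below the handle's centre; the tip is 8 mm beyond it in x and 8 mm above it. A cap hanging in the hook has its loop's outer top 6.5 mm above this point
- stand_rest (a point): where the handle's centre is when the tool hangs in its fixed stand, 132.5 mm above the table: an aluminium fork 60 mm wide, top face 100 mm up, slot 12 mm wide open to -x, post 30 mm behind (+x). The front lip is 4 mm high: raise the tool 8 to 20 mm, draw it out to -x by 50 mm (the hook cannot pass up through the slot); return likewise. The tool starts here, x along this x
- film_roll: bystander: beige roll of masking film standing on end, 55 mm diameter, 93 mm tall; origin at the centre of its underside
Not all that is in view belongs to the job. Leave any pink look-alike of the part that bears cap3_mid alone.

How it is judged:
By the outcome, as a careful person would: the job done as asked, in the order asked, and still so for the second after the job is handed in, with the robot touching nothing.
Of cap1, cap2, cap3, cap4 only 3 to 4 are there at a start; the rules pass over those that are not, and their reading is None.
At some moment in a run one of starter may be knocked a few centimetres aside while the robot is not near it.
It also fails if it takes over 210 s, if anything falls off the work surface, if the arm or the gripper's body presses on something with over 40 N, if the wrist force passes 120 N, or if a joint passes its speed limit or range.

## Working session

There is one attempt and no reset: what is moved stays moved. The work goes in short steps, Python scripts to look and compute and a shell command to move; the robot and the scene stay as the last step left them, time stands still between calls to the robot, and variables do not carry over. Pictures are saved under pics/ and viewed, about 12 in all and at most 16, crops included, and the job is handed in when it is done.

```bash
mkdir -p pics; python3 - <<'E'
from workcell import env
import cv2,numpy as np
for n in ("side","top"):
    im=env.read_camera(n); cv2.imwrite(f"pics/{n}0.png",im)
    p=env.camera_params(n); print(n,{k:(np.round(v,4).tolist() if not np.isscalar(v) else v) for k,v in p.items()})
p=env.camera_params("wrist");print({k:np.round(v,4).tolist() for k,v in p.items()})
cv2.imwrite("pics/wrist0.png",env.read_camera("wrist"))
print(env.get_state())
E
```

```text
side {'fx': 441.79176304912465, 'fy': 441.79176304912465, 'cx': 313.45104289273075, 'cy': 213.5036203912576, 'view': [[-0.9687, -0.2474, -0.0186, 0.4968], [0.1495, -0.6421, 0.7519, -0.1753], [-0.198, 0.7256, 0.659, -1.2672], [0.0, 0.0, 0.0, 1.0]]}
top {'fx': 425.19475119293895, 'fy': 425.19475119293895, 'cx': 319.86086263010446, 'cy': 200.38918228198858, 'view': [[-0.0181, -0.9997, -0.0192, 0.015], [0.9956, -0.0197, 0.0911, -0.4908], [-0.0914, -0.0175, 0.9957, -1.2094], [0.0, 0.0, 0.0, 1.0]]}
{'fx': 326.4322, 'fy': 326.4322, 'cx': 319.6608, 'cy': 201.1154, 'view': [[0.3302, 0.9439, -0.0011, -0.5746], [-0.909, 0.3177, -0.2698, 0.0354], [-0.2543, 0.09, 0.9629, -0.3799], [0.0, 0.0, 0.0, 1.0]]}
{'clock': 0.15, 'joint_pos': array([1.09440423e+00, 3.13841944e-01, 4.52357102e-02, 1.30361706e+00,
       9.81111459e-06, 1.43116591e+00]), 'qvel': array([-0.0014709 , -0.0015526 ,  0.00238259,  0.00095952,  0.00059054,
        0.00026655]), 'tau': array([ 1.71616586e-03, -4.81064987e+01,  2.98815376e+01,  1.38805390e-02,
       -1.24154158e-04, -7.11077597e-08]), 'tcp_pos': array([0.18984007, 0.54234264, 0.230604  ]), 'orientation': array([-2.20977088e-04,  1.67586270e-01,  9.85857156e-01, -6.78418044e-04]), 'wrist_force': array([0.58816132, 0.06012497, 0.20942852]), 'ft_torque': array([ 0.0132846 , -0.00585425,  0.06342311]), 'finger_gap': 0.08557185441915277}
```

View pics/side0.png

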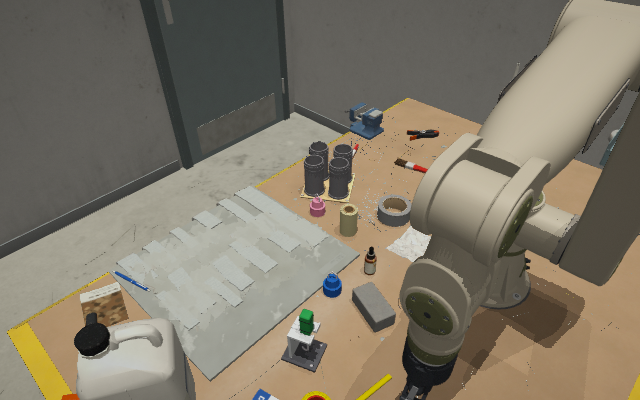

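View pics/top0.png

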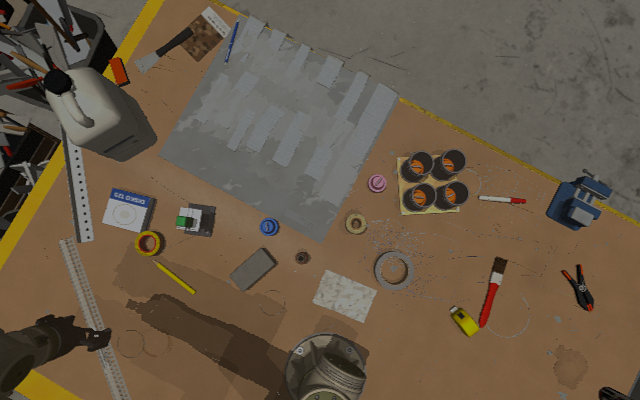

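The top view shows four pipes at about (417,165), (452,163), (418,197) and (453,195), all with orange inside. The starter is at (269,227), the stand and hook at (190,219), the pink decoy at (377,183) and the film at (356,224). Next I enlarge the relevant parts.

```bash
python3 - <<'E'
import cv2,numpy as np
im=cv2.imread("pics/top0.png")
a=cv2.resize(im[140:225,385:485],None,fx=5,fy=5,interpolation=cv2.INTER_CUBIC)
b=cv2.resize(im[190:250,165:295],None,fx=5,fy=5,interpolation=cv2.INTER_CUBIC)[:, :650]
c=np.zeros((425,500,3),np.uint8); 
cv2.imwrite("pics/ta.png",a)
s=cv2.imread("pics/side0.png")
d=cv2.resize(s[265:375,270:350],None,fx=3.3,fy=3.3,interpolation=cv2.INTER_CUBIC)[:363]
out=np.zeros((600,800,3),np.uint8)
b=cv2.resize(im[195:245,170:290],None,fx=4,fy=4,interpolation=cv2.INTER_CUBIC)
out[:200,:480]=b; out[200:563,:d.shape[1]]=d
a4=cv2.resize(im[140:225,385:485],None,fx=4,fy=4,interpolation=cv2.INTER_CUBIC)
out[210:550,400:800]=a4
cv2.imwrite("pics/crop.png",out)
E
```

```text
(no output)
```

View pics/crop.png

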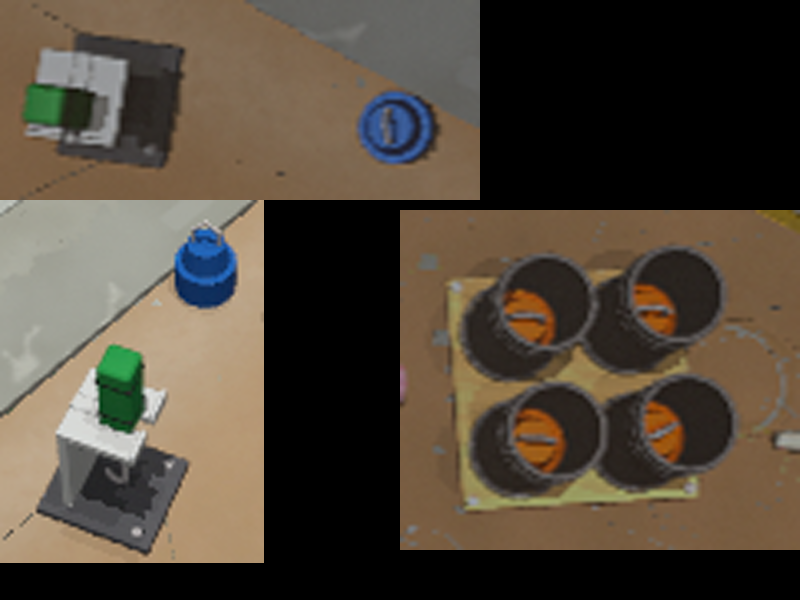

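The crop shows the handle's top face at about (181,221) and the pipe mouths at about (422,163), (454.5,161), (425,195) and (457,193). The cap loops lie roughly along image-horizontal, and pipe d's is slanted by about 25°. Next I compute positions.

```bash
cat > h.py <<'E'
from workcell import env
import numpy as np, cv2
from scipy.spatial.transform import Rotation as R
def ray(p,u,v):
    V=np.array(p["view"]); d=np.array([(u-p["cx"])/p["fx"],-(v-p["cy"])/p["fy"],-1.])
    return -V[:3,:3].T@V[:3,3], V[:3,:3].T@d
def at(n,u,v,z):
    p=env.camera_params(n) if isinstance(n,str) else n
    o,d=ray(p,u,v); return o+d*(z-o[2])/d[2]
def proj(n,P):
    p=env.camera_params(n) if isinstance(n,str) else n
    V=np.array(p["view"]); c=V[:3,:3]@np.asarray(P)+V[:3,3]
    return np.array([p["cx"]+p["fx"]*c[0]/-c[2], p["cy"]+p["fy"]*c[1]/c[2]])
def tri(obs):
    A=np.zeros((3,3));b=np.zeros(3)
    for p,u,v in obs:
        p=env.camera_params(p) if isinstance(p,str) else p
        o,d=ray(p,u,v); d/=np.linalg.norm(d); M=np.eye(3)-np.outer(d,d); A+=M;b+=M@o
    return np.linalg.solve(A,b)
def Rt():
    s=env.get_state(); q=s["orientation"]; return s["tcp_pos"],R.from_quat([q[1],q[2],q[3],q[0]])
def rel(goal):  # world goal -> shift in tool axes mm
    p,r=Rt(); return np.round(r.inv().apply(np.asarray(goal)-p)*1000,1)
def st():
    s=env.get_state(); p,r=Rt()
    print("t",s["clock"],"tcp",p.round(4),"xax",r.as_matrix()[:,0].round(3),"z",r.as_matrix()[:,2].round(3),"F",s["wrist_force"].round(1),"gap",round(s["finger_gap"],4),"q6",s["joint_pos"].round(2))
E
python3 - <<'E'
from h import *
print("handle top", at("top",181,221,.165), at("side",306.7,312.6,.165), tri([("top",181,221),("side",306.7,312.6)]))
print("starter", at("top",269,227,.033), "loop",at("top",267,226,.08))
for u,v in [(422,163),(454.5,161),(424.75,195),(457,193)]: print(at("top",u,v,.135).round(4))
for n,u,v in [("film",356,224),("pink",377,183)]: print(n,at("top",u,v,.08).round(3))
st()
E
```

```text
handle top [0.43185028 0.36038334 0.165     ] [0.43232541 0.36337391 0.165     ] [0.43244772 0.36142322 0.16226401]
starter [0.41640064 0.15247517 0.033     ] loop [0.41778092 0.15146859 0.08      ]
[ 0.5744 -0.2678  0.135 ]
[ 0.5779 -0.3533  0.135 ]
[ 0.4894 -0.2716  0.135 ]
[ 0.4929 -0.3559  0.135 ]
film [ 0.419 -0.093  0.08 ]
pink [ 0.531 -0.154  0.08 ]
t 0.15 tcp [0.1898 0.5423 0.2306] xax [-0.944  0.33   0.   ] z [-0.001 -0.001 -1.   ] F [0.6 0.1 0.2] gap 0.0856 q6 [1.09 0.31 0.05 1.3  0.   1.43]
```

View pics/wrist0.png

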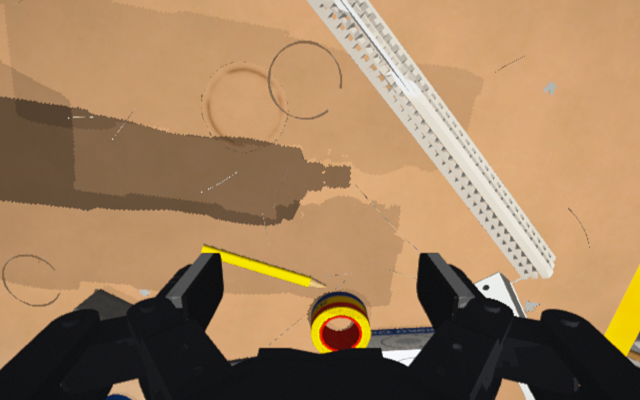

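The wrist view shows only loose items (tape, pencil, rails), with the fingers at the bottom. The handle is near (0.432, 0.362), and the stand's x axis is about −8° in yaw. I move above it and look.

```bash
python3 -m pendant '[{"fingers":85,"delta_pos":[0,0,0],"angular":[0,0,-0.1]},{"fingers":85,"delta_pos":[0,0,0],"angular":[0,0,-0.1]},{"fingers":85,"delta_pos":[-33,-18,0],"angular":[0,0,0]},{"fingers":85,"delta_pos":[-33,-18,0],"angular":[0,0,0]},{"fingers":85,"delta_pos":[-33,-18,0],"angular":[0,0,0]},{"fingers":85,"delta_pos":[-33,-18,0],"angular":[0,0,0]},{"fingers":85,"delta_pos":[-33,-18,0],"angular":[0,0,0]},{"fingers":85,"delta_pos":[-33,-18,0],"angular":[0,0,0]},{"fingers":85,"delta_pos":[-33,-18,0],"angular":[0,0,0]},{"fingers":85,"delta_pos":[-33,-18,0],"angular":[0,0,0]},{"fingers":85,"delta_pos":[0,0,0],"angular":[0,0,0]},{"fingers":85,"delta_pos":[0,0,0],"angular":[0,0,0]}]' 60
python3 - <<'E'
from h import *
st(); p=env.camera_params("wrist"); print({k:np.round(v,4).tolist() for k,v in p.items()})
cv2.imwrite("pics/w1.png",env.read_camera("wrist"))
print("rel",rel([.432,.362,.1325-.019]))
for P in [(.432,.362,.165),(.432,.362,.1)]: print(proj("wrist",P))
E
```

```text
clock: 1.35
tcp_pos: [0.4322, 0.3634, 0.2308]
orientation: [-0.001, 0.069, 0.998, -0.0]
wrist_force: [-0.2, 0.5, 0.2]
finger_gap: 0.0852
t 1.35 tcp [0.4322 0.3634 0.2308] xax [-0.99   0.138  0.001] z [-0.001 -0.    -1.   ] F [-0.2  0.5  0.2] gap 0.0852 q6 [0.56 0.29 0.02 1.3  0.   0.7 ]
{'fx': 326.4322, 'fy': 326.4322, 'cx': 319.6608, 'cy': 201.1154, 'view': [[0.1381, 0.9904, 0.0, -0.4199], [-0.9539, 0.1331, -0.269, 0.3991], [-0.2665, 0.0371, 0.9631, -0.2781], [0.0, 0.0, 0.0, 1.0]]}
rel [ -0.9  -1.9 117.5]
[316.40900198 215.78967843]
[317.11950928 192.43172471]
```

View pics/w1.png

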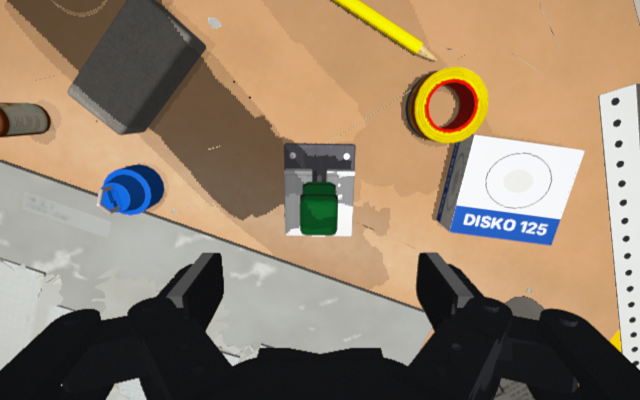

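The handle's top face is centred at (318.5,215), within about 1 mm of the TCP axis and square to the jaws. The slot opens upward in the image (world −x), as expected. I descend, grip, raise 12 mm, check, then draw it out.

```bash
python3 -m pendant '[{"fingers":85,"delta_pos":[-1,-0.6,20],"angular":[0,0,0]},{"fingers":85,"delta_pos":[0,0,25],"angular":[0,0,0]},{"fingers":85,"delta_pos":[0,0,25],"angular":[0,0,0]},{"fingers":85,"delta_pos":[0,0,25],"angular":[0,0,0]},{"fingers":85,"delta_pos":[0,0,15],"angular":[0,0,0]},{"fingers":85,"delta_pos":[0,0,7],"angular":[0,0,0]},{"fingers":40,"delta_pos":[0,0,0],"angular":[0,0,0]},{"fingers":0,"delta_pos":[0,0,0],"angular":[0,0,0]},{"fingers":0,"delta_pos":[0,0,0],"angular":[0,0,0]},{"fingers":0,"delta_pos":[0,0,0],"angular":[0,0,0]},{"fingers":0,"delta_pos":[0,0,0],"angular":[0,0,0]},{"fingers":0,"delta_pos":[0,0,0],"angular":[0,0,0]}]' 60
python3 -m pendant '[{"fingers":0,"delta_pos":[0,0,0],"angular":[0,0,0]},{"fingers":0,"delta_pos":[0,0,0],"angular":[0,0,0]},{"fingers":0,"delta_pos":[0,0,-4],"angular":[0,0,0]},{"fingers":0,"delta_pos":[0,0,-5],"angular":[0,0,0]},{"fingers":0,"delta_pos":[0,0,-4],"angular":[0,0,0]},{"fingers":0,"delta_pos":[0,0,0],"angular":[0,0,0]}]'
python3 - <<'E'
from h import *
st()
E
```

```text
clock: 2.6
tcp_pos: [0.4335, 0.3637, 0.1154]
orientation: [0.001, 0.068, 0.998, 0.001]
wrist_force: [-0.8, 0.4, 5.1]
finger_gap: 0.0253
clock: 3.2
tcp_pos: [0.4332, 0.3635, 0.1279]
orientation: [0.0, 0.068, 0.998, 0.0]
wrist_force: [-0.2, 0.8, -1.7]
finger_gap: 0.0251
t 3.2 tcp [0.4332 0.3635 0.1279] xax [-0.991  0.136 -0.001] z [ 0.001  0.001 -1.   ] F [-0.2  0.8 -1.7] gap 0.0251 q6 [ 0.56  0.34 -0.17  1.06  0.    0.69]
```

```bash
python3 -m pendant '[{"fingers":0,"delta_pos":[10,0,0],"angular":[0,0,0]},{"fingers":0,"delta_pos":[15,0,0],"angular":[0,0,0]},{"fingers":0,"delta_pos":[15,0,0],"angular":[0,0,0]},{"fingers":0,"delta_pos":[15,0,0],"angular":[0,0,0]},{"fingers":0,"delta_pos":[10,0,0],"angular":[0,0,0]},{"fingers":0,"delta_pos":[0,0,-30],"angular":[0,0,0]},{"fingers":0,"delta_pos":[0,0,-40],"angular":[0,0,0]},{"fingers":0,"delta_pos":[0,0,-40],"angular":[0,0,0]},{"fingers":0,"delta_pos":[0,0,-40],"angular":[0,0,0]},{"fingers":0,"delta_pos":[0,0,-30],"angular":[0,0,0]},{"fingers":0,"delta_pos":[0,0,0],"angular":[0,0,0]},{"fingers":0,"delta_pos":[0,0,0],"angular":[0,0,0]}]'
python3 - <<'E'
from h import *
st(); s,r=Rt()
# Move to pipes c (0.4894,-0.2716): view position
print(rel([.45,-.27,.33])) 
print("bend expected px", proj("wrist", s+r.apply([-.006,0,.0985])))
cv2.imwrite("pics/w2.png",env.read_camera("wrist"))
E
```

```text
clock: 4.4
tcp_pos: [0.3682, 0.3726, 0.3077]
orientation: [0.001, 0.068, 0.998, 0.001]
wrist_force: [-0.2, -0.8, -1.7]
finger_gap: 0.0255
t 4.4 tcp [0.3682 0.3726 0.3077] xax [-0.991  0.136 -0.001] z [ 0.001  0.001 -1.   ] F [-0.2 -0.8 -1.7] gap 0.0255 q6 [ 0.64  0.2   0.08  1.45 -0.    0.77]
[-168.4 -625.5  -22.8]
bend expected px [319.1915929  209.01857453]
```

View pics/w2.png

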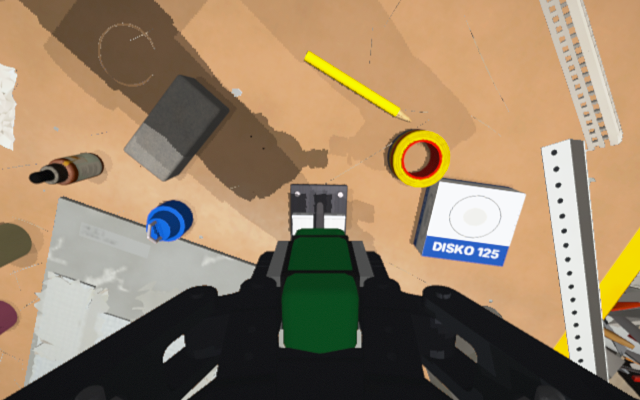

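The tool hangs square in the grip, with the handle in line with the tool axis. I carry it over to view the pipes from above.

```bash
python3 -m pendant '[{"fingers":0,"delta_pos":[-10,-20,-3],"angular":[0,0,0]},{"fingers":0,"delta_pos":[-21.5,-43,-2],"angular":[0,0,0]},{"fingers":0,"delta_pos":[-21.5,-43,-2],"angular":[0,0,0]},{"fingers":0,"delta_pos":[-21.5,-43,-2],"angular":[0,0,0]},{"fingers":0,"delta_pos":[-21.5,-43,-2],"angular":[0,0,0]},{"fingers":0,"delta_pos":[-21.5,-43,-2],"angular":[0,0,0]},{"fingers":0,"delta_pos":[-21.5,-43,-2],"angular":[0,0,0]},{"fingers":0,"delta_pos":[-21.5,-43,-2],"angular":[0,0,0]}]'
python3 -m pendant '[{"fingers":0,"delta_pos":[-21.5,-43,-2],"angular":[0,0,0]},{"fingers":0,"delta_pos":[-21.5,-43,-2],"angular":[0,0,0]},{"fingers":0,"delta_pos":[-21.5,-43,-2],"angular":[0,0,0]},{"fingers":0,"delta_pos":[-21.5,-43,-1],"angular":[0,0,0]},{"fingers":0,"delta_pos":[-21.5,-43,0],"angular":[0,0,0]},{"fingers":0,"delta_pos":[-21.5,-43,0],"angular":[0,0,0]},{"fingers":0,"delta_pos":[-21.5,-43,0],"angular":[0,0,0]},{"fingers":0,"delta_pos":[-10,-20,0],"angular":[0,0,0]},{"fingers":0,"delta_pos":[0,0,0],"angular":[0,0,0]},{"fingers":0,"delta_pos":[0,0,0],"angular":[0,0,0]},{"fingers":0,"delta_pos":[0,0,0],"angular":[0,0,0]}]'
python3 - <<'E'
from h import *
st(); p=env.camera_params("wrist"); im=env.read_camera("wrist"); cv2.imwrite("pics/w3.png",im)
import pickle; pickle.dump(p,open("w3.pkl","wb"))
q=np.array([proj(p,(.533,-.312,.1))]).round()[0]; print(q)
for P in [(.574,-.268,.135),(.578,-.353,.135),(.489,-.272,.135),(.493,-.356,.135)]: print(proj(p,P).round(1))
E
```

```text
clock: 5.25
tcp_pos: [0.4829, 0.0306, 0.3224]
orientation: [-0.002, 0.068, 0.998, 0.0]
wrist_force: [0.6, -1.0, -0.7]
finger_gap: 0.0255
clock: 6.35
tcp_pos: [0.5985, -0.3063, 0.3304]
orientation: [-0.001, 0.068, 0.998, 0.001]
wrist_force: [0.3, 1.0, -0.7]
finger_gap: 0.0255
t 6.35 tcp [ 0.5985 -0.3063  0.3304] xax [-0.991  0.135  0.002] z [-0.002  0.001 -1.   ] F [ 0.3  1.  -0.7] gap 0.0255 q6 [-0.59  0.54  0.63  1.66  0.   -0.46]
[306. 114.]
[352.5 149. ]
[272.2 163.9]
[338.9  61.9]
[254.1  78.7]
```

View pics/w3.png

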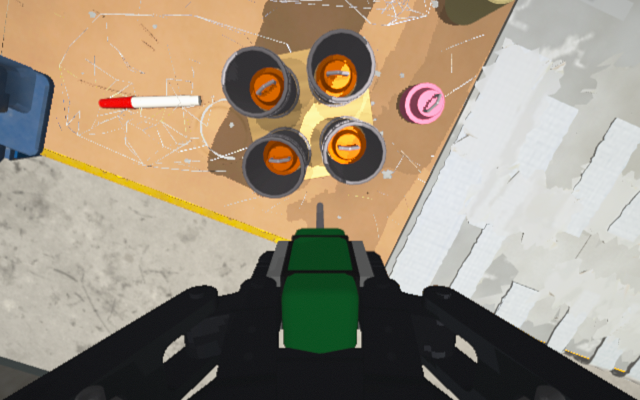

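Four capped pipes are in view at about (341,66), (260,82), (353,150) and (275,161), with the hook tip at (320,205). I enlarge the pipes to read the loops.

```bash
python3 - <<'E'
import cv2
im=cv2.imread("pics/w3.png"); cv2.imwrite("pics/w3c.png",cv2.resize(im[25:215,215:395],None,fx=3.1,fy=3.1,interpolation=cv2.INTER_CUBIC))
E
```

```text
(no output)
```

View pics/w3c.png

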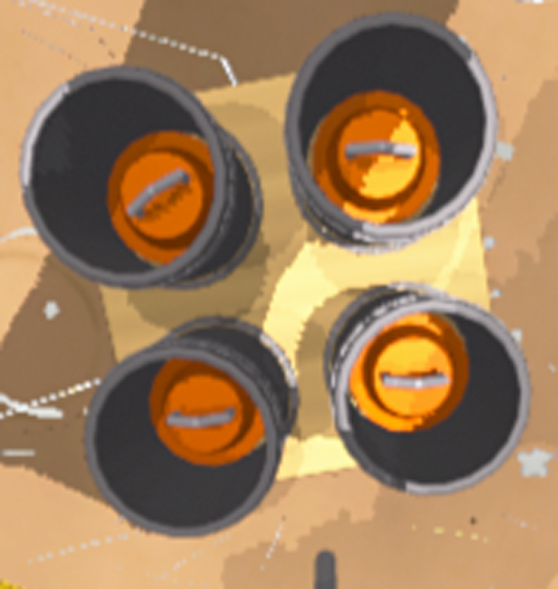

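```bash
python3 - <<'E'
from h import *
import pickle; p=pickle.load(open("w3.pkl","rb"))
f=lambda x,y:(215+x/3.1,25+y/3.1)
t,r=Rt()
print("shank back edge px", [proj(p,t+r.apply(v)).round(1) for v in ([.0025,0,.085],[.0025,0,.092],[-.006,0,.101],[.001,0,.097])], "seen",f(324,552))
for n,m,l0,l1 in [("A",(431,395),(384,379),(447,381)),("B",(183,442),(168,420),(233,412)),("C",(391,127),(346,150),(413,151)),("D",(122,177),(130,212),(188,176))]:
    M=at(p,*f(*m),.135); a=at(p,*f(*l0),.084); b=at(p,*f(*l1),.084); d=b-a
    print(n,"mouth",M[:2].round(4),"loop",((a+b)/2)[:2].round(4),"off mm",(((a+b)/2-M)[:2]*1000).round(1),"len",np.linalg.norm(d).round(4),"loop yaw-90",np.degrees(np.arctan2(d[1],d[0])).round(1)-90)
E
```

```text
shank back edge px [array([319.4, 203.8]), array([319.4, 201.2]), array([319.4, 208.5]), array([319.4, 201.3])] seen (319.51612903225805, 203.06451612903226)
A mouth [ 0.5777 -0.2668] loop [ 0.5782 -0.2676] off mm [ 0.5 -0.7] len 0.0242 loop yaw-90 -9.599999999999994
B mouth [ 0.5821 -0.3518] loop [ 0.5807 -0.3516] off mm [-1.4  0.2] len 0.0254 loop yaw-90 -0.7999999999999972
C mouth [ 0.4929 -0.2703] loop [ 0.4945 -0.2713] off mm [ 1.6 -1. ] len 0.0242 loop yaw-90 -8.599999999999994
D mouth [ 0.4961 -0.3563] loop [ 0.4984 -0.353 ] off mm [2.4 3.3] len 0.025 loop yaw-90 22.0
```

Loop positions relative to the mouths are plausible, all within about 3–4 mm. A and C match the present hook yaw of −7.8°. I start with A: align, then descend.

```bash
python3 -m pendant '[{"fingers":0,"delta_pos":[15,12,0],"angular":[0,0,0]},{"fingers":0,"delta_pos":[20,15,0],"angular":[0,0,0]},{"fingers":0,"delta_pos":[11.8,8.6,0],"angular":[0,0,0]},{"fingers":0,"delta_pos":[0,0,0],"angular":[0,0,0]},{"fingers":0,"delta_pos":[0,0,0],"angular":[0,0,0]}]'
python3 - <<'E'
from h import *
st(); print(rel([.5569,-.2647,.167]))
E
```

```text
clock: 6.9
tcp_pos: [0.5575, -0.265, 0.3323]
orientation: [0.001, 0.068, 0.998, -0.0]
wrist_force: [-0.1, -0.8, -1.8]
finger_gap: 0.0252
t 6.9 tcp [ 0.5575 -0.265   0.3323] xax [-0.991  0.135 -0.002] z [ 0.002 -0.001 -1.   ] F [-0.1 -0.8 -1.8] gap 0.0252 q6 [-0.57  0.4   0.42  1.59  0.   -0.44]
[  0.9   0.4 165.3]
```

```bash
python3 -m pendant '[{"fingers":0,"delta_pos":[0,0,20],"angular":[0,0,0]},{"fingers":0,"delta_pos":[0,0,30],"angular":[0,0,0]},{"fingers":0,"delta_pos":[0,0,30],"angular":[0,0,0]},{"fingers":0,"delta_pos":[0,0,20],"angular":[0,0,0]},{"fingers":0,"delta_pos":[0,0,0],"angular":[0,0,0]},{"fingers":0,"delta_pos":[0,0,0],"angular":[0,0,0]}]'
python3 - <<'E'
from h import *
for i in range(3):
  st(); print(rel([.5569,-.2647,.167])); env.read_camera("top")
p=env.camera_params("wrist"); im=env.read_camera("wrist"); cv2.imwrite("pics/w4.png",cv2.resize(im[60:260,220:440],None,fx=2.7,fy=2.7,interpolation=cv2.INTER_CUBIC))
E
```

```text
clock: 7.5
tcp_pos: [0.5577, -0.2661, 0.2314]
orientation: [-0.0, 0.068, 0.998, 0.0]
wrist_force: [0.4, -0.2, -1.0]
finger_gap: 0.0254
t 7.5 tcp [ 0.5577 -0.2661  0.2314] xax [-0.991  0.136  0.   ] z [-0.  0. -1.] F [ 0.4 -0.2 -1. ] gap 0.0254 q6 [-0.58  0.4   0.17  1.34  0.   -0.44]
[ 1.   1.3 64.4]
t 7.55 tcp [ 0.5582 -0.2664  0.2323] xax [-0.991  0.136 -0.001] z [ 0.001 -0.001 -1.   ] F [-0.  -0.6 -1.2] gap 0.0255 q6 [-0.58  0.4   0.17  1.34  0.   -0.44]
[ 1.6  1.6 65.3]
t 7.6 tcp [ 0.5584 -0.2665  0.2329] xax [-0.991  0.136 -0.002] z [ 0.002 -0.001 -1.   ] F [-0.2  0.2 -1.6] gap 0.0251 q6 [-0.58  0.4   0.17  1.34  0.   -0.44]
[ 1.9  1.7 65.9]
```

View pics/w4.png

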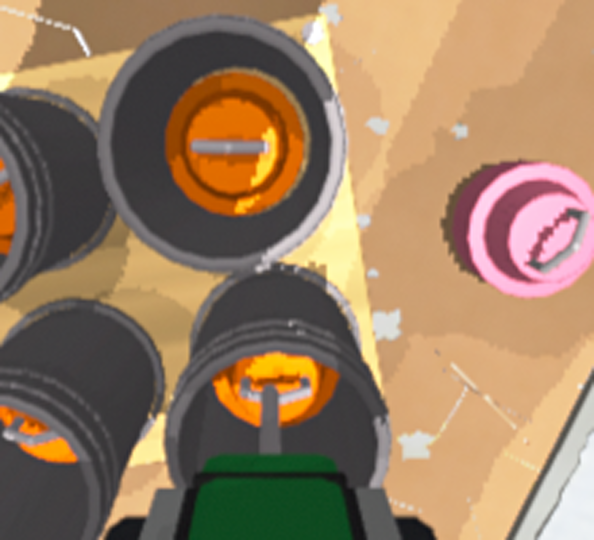

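The hook is inside the pipe mouth, a few pixels left of the loop's centre (crop 268 against 277). I compute the offset in the tool frame.

```bash
python3 - <<'E'
from h import *
p=env.camera_params("wrist"); t,r=Rt()
f=lambda x,y:(220+x/2.7,60+y/2.7)
for q in [(277,386),(243,386),(311,386)]:
    print(rel(at(p,*f(*q),.084)))
print("C", rel(at(p,*f(230,147),.084)))
print("bendpx", (np.array([proj(p,t+r.apply(v)) for v in ([.0025,0,.092],[-.006,0,.0995])])-[220,60])*2.7)
E
```

```text
[-15.6   3.1 149. ]
[-15.6  -8.7 149. ]
[-15.6  14.9 149. ]
C [ 64.4 -12.2 148.8]
bendpx [[267.84195193 379.92251596]
 [267.86983884 401.26222411]]
```

```bash
python3 -m pendant '[{"fingers":0,"delta_pos":[2.2,2.4,0],"angular":[0,0,0]},{"fingers":0,"delta_pos":[0,0,15],"angular":[0,0,0]},{"fingers":0,"delta_pos":[0,0,15],"angular":[0,0,0]},{"fingers":0,"delta_pos":[0,0,13],"angular":[0,0,0]},{"fingers":0,"delta_pos":[0,0,12],"angular":[0,0,0]},{"fingers":0,"delta_pos":[0,0,9],"angular":[0,0,0]},{"fingers":0,"delta_pos":[0,0,0],"angular":[0,0,0]},{"fingers":0,"delta_pos":[0,0,0],"angular":[0,0,0]}]'
python3 - <<'E'
from h import *
for i in range(3):
  st(); print(rel([.5569,-.2647,.167])); env.read_camera("top")
p=env.camera_params("wrist"); im=env.read_camera("wrist"); cv2.imwrite("pics/w5.png",cv2.resize(im[90:250,240:400],None,fx=3.5,fy=3.5,interpolation=cv2.INTER_CUBIC))
E
```

```text
clock: 8.5
tcp_pos: [0.5556, -0.2633, 0.1674]
orientation: [-0.0, 0.068, 0.998, 0.0]
wrist_force: [0.1, -0.3, -1.0]
finger_gap: 0.0249
t 8.5 tcp [ 0.5556 -0.2633  0.1674] xax [-0.991  0.136  0.   ] z [-0.  0. -1.] F [ 0.1 -0.3 -1. ] gap 0.0249 q6 [-0.57  0.41  0.04  1.19  0.   -0.44]
[-1.5 -1.3  0.4]
t 8.55 tcp [ 0.5558 -0.2634  0.1678] xax [-0.991  0.136 -0.001] z [ 0.001 -0.    -1.   ] F [-0.2  0.6 -1.7] gap 0.0255 q6 [-0.57  0.41  0.04  1.19  0.   -0.44]
[-1.2 -1.1  0.8]
t 8.6 tcp [ 0.556  -0.2635  0.168 ] xax [-0.991  0.136 -0.001] z [ 0.001 -0.001 -1.   ] F [-0.2  0.5 -1.5] gap 0.0254 q6 [-0.57  0.41  0.04  1.19  0.   -0.44]
[-1.1 -1.   1. ]
```

View pics/w5.png

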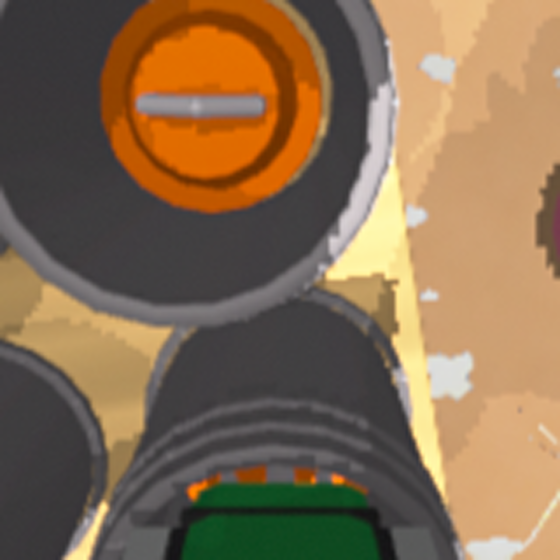

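No contact during the descent. I push the hook into the loop and lift slowly.

```bash
python3 -m pendant '[{"fingers":0,"delta_pos":[-5,0,0],"angular":[0,0,0]},{"fingers":0,"delta_pos":[-5,0,0],"angular":[0,0,0]},{"fingers":0,"delta_pos":[-5,0,0],"angular":[0,0,0]},{"fingers":0,"delta_pos":[0,0,0],"angular":[0,0,0]},{"fingers":0,"delta_pos":[0,0,0],"angular":[0,0,0]}]'
python3 -m pendant '[{"fingers":0,"delta_pos":[0,0,-5],"angular":[0,0,0]},{"fingers":0,"delta_pos":[0,0,-5],"angular":[0,0,0]},{"fingers":0,"delta_pos":[0,0,-5],"angular":[0,0,0]},{"fingers":0,"delta_pos":[0,0,-10],"angular":[0,0,0]},{"fingers":0,"delta_pos":[0,0,-15],"angular":[0,0,0]},{"fingers":0,"delta_pos":[0,0,-15],"angular":[0,0,0]},{"fingers":0,"delta_pos":[0,0,-20],"angular":[0,0,0]},{"fingers":0,"delta_pos":[0,0,-20],"angular":[0,0,0]},{"fingers":0,"delta_pos":[0,0,-20],"angular":[0,0,0]},{"fingers":0,"delta_pos":[0,0,-20],"angular":[0,0,0]},{"fingers":0,"delta_pos":[0,0,-15],"angular":[0,0,0]},{"fingers":0,"delta_pos":[0,0,-15],"angular":[0,0,0]}]'
python3 -m pendant '[{"fingers":0,"delta_pos":[0,0,-10],"angular":[0,0,0]},{"fingers":0,"delta_pos":[0,0,-5],"angular":[0,0,0]},{"fingers":0,"delta_pos":[0,0,0],"angular":[0,0,0]},{"fingers":0,"delta_pos":[0,0,0],"angular":[0,0,0]}]'
python3 - <<'E'
from h import *
st(); env.read_camera("top");st()
p=env.camera_params("wrist"); im=env.read_camera("wrist"); t=env.read_camera("top")
a=cv2.resize(im[30:270,200:440],None,fx=1.65,fy=1.65,interpolation=cv2.INTER_CUBIC)
b=cv2.resize(t[120:220,220:480],None,fx=3,fy=3,interpolation=cv2.INTER_CUBIC)
out=np.zeros((600,800,3),np.uint8); out[:300,:780]=b; out[300:600,:396]=a[50:350]
cv2.imwrite("pics/c6.png",out)
E
```

```text
clock: 9.2
tcp_pos: [0.5706, -0.2652, 0.1671]
orientation: [-0.0, 0.068, 0.998, 0.0]
wrist_force: [0.7, -0.5, -1.1]
finger_gap: 0.0252
clock: 10.4
tcp_pos: [0.5703, -0.2653, 0.3341]
orientation: [0.001, 0.068, 0.998, -0.0]
wrist_force: [0.9, -0.0, -1.9]
finger_gap: 0.0252
clock: 10.8
tcp_pos: [0.5703, -0.2653, 0.347]
orientation: [-0.0, 0.068, 0.998, 0.0]
wrist_force: [-0.1, 0.5, -2.2]
finger_gap: 0.0251
t 10.8 tcp [ 0.5703 -0.2653  0.347 ] xax [-0.991  0.136  0.   ] z [-0.  0. -1.] F [-0.1  0.5 -2.2] gap 0.0251 q6 [-0.56  0.44  0.51  1.64  0.   -0.43]
t 10.85 tcp [ 0.5702 -0.2652  0.3467] xax [-0.991  0.136  0.001] z [-0.001  0.001 -1.   ] F [-0.6  0.  -1.8] gap 0.0252 q6 [-0.56  0.44  0.51  1.64  0.   -0.43]
```

View pics/c6.png

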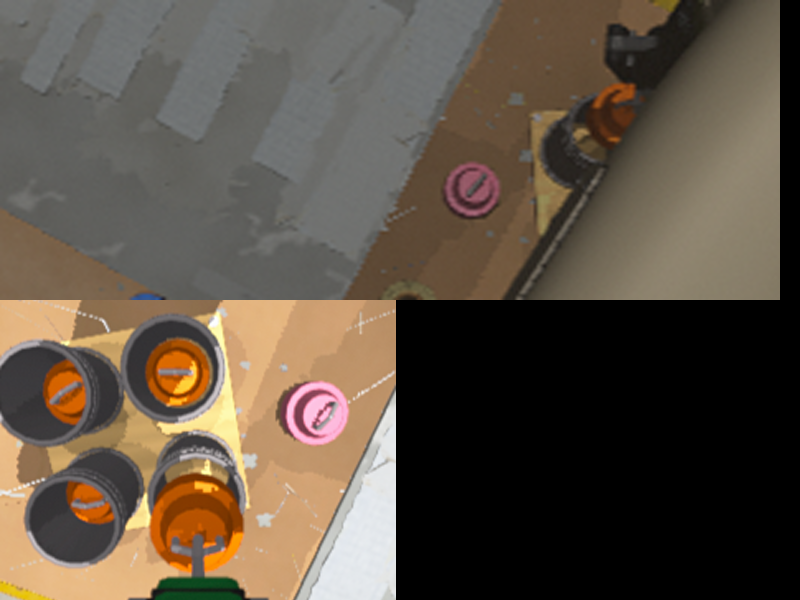

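Cap A hangs on the hook and pipe A is empty. I carry it toward the starter and measure that with a silhouette fit.

```bash
cat >> h.py <<'E'
from scipy.optimize import minimize
def hull(p,x,y,n):
    a=np.linspace(0,2*np.pi,48); P=[]
    for r,z in [(.026,0),(.026,.032*(n-1)+.032),(.016,.032*(n-1)+.054)]:
        P+= [proj(p,(x+r*np.cos(t),y+r*np.sin(t),z)) for t in a]
    return cv2.convexHull(np.array(P,np.float32))
def fit(cam,x,y,n=1,save=None):   # n caps in the stack, the lowest blue
    p=env.camera_params(cam); im=env.read_camera(cam)
    b,g,r=[im[...,i].astype(int) for i in range(3)]
    blue=(b-r>50)&(b>g+15); orange=(r-b>90)&(r-g>45)
    m=(blue|(orange if n>1 else False)).astype(np.uint8)
    c=proj(p,(x,y,.03*n)); h=hull(p,x,y,n)[:,0]; S=np.ptp(h,axis=0).max()
    R0=np.zeros_like(m); cv2.circle(R0,tuple(int(v) for v in c),int(S*1.3),1,-1); m&=R0
    k,l,stt,_=cv2.connectedComponentsWithStats(m)
    if k<2: print("no mask",c); return None
    hm=cv2.convexHull(np.argwhere(m)[:,::-1].astype(np.float32)) if n==1 else None
    f8=8
    def cost(v):
        q=np.zeros(m.shape,np.uint8); cv2.fillConvexPoly(q,np.int32(np.round(hull(p,v[0],v[1],n)*16)),1,shift=4)
        return 1-(q&m).sum()/max((q|m).sum(),1)
    s=minimize(cost,[x,y],method="Nelder-Mead",options=dict(initial_simplex=[[x,y],[x+.012,y],[x,y+.012]],xatol=2e-4,fatol=1e-4))
    print(cam,"stack at",s.x.round(4),"1-IoU",round(s.fun,3),"mask px",int(m.sum()))
    if save:
        o=im.copy(); cv2.polylines(o,[np.int32(hull(p,*s.x,n))],True,(0,255,0),1); cv2.imwrite(save,o)
    return s.x
E
python3 -m pendant '[{"fingers":0,"delta_pos":[4,10,0],"angular":[0,0,0]},{"fingers":0,"delta_pos":[10,25,0],"angular":[0,0,0]},{"fingers":0,"delta_pos":[17,40,0],"angular":[0,0,0]},{"fingers":0,"delta_pos":[19,45,0],"angular":[0,0,0]},{"fingers":0,"delta_pos":[19,45,0],"angular":[0,0,0]},{"fingers":0,"delta_pos":[18,45,0],"angular":[0,0,0]},{"fingers":0,"delta_pos":[18,45,0],"angular":[0,0,0]},{"fingers":0,"delta_pos":[18,45,0],"angular":[0,0,0]},{"fingers":0,"delta_pos":[17,40,0],"angular":[0,0,0]},{"fingers":0,"delta_pos":[12,30,0],"angular":[0,0,0]},{"fingers":0,"delta_pos":[9,20,0],"angular":[0,0,0]},{"fingers":0,"delta_pos":[5,11,0],"angular":[0,0,0]}]'
python3 -m pendant '[{"fingers":0,"delta_pos":[0,0,0],"angular":[0,0,0]},{"fingers":0,"delta_pos":[0,0,0],"angular":[0,0,0]},{"fingers":0,"delta_pos":[0,0,0],"angular":[0,0,0]}]'
python3 - <<'E'
from h import *
st(); x=fit("wrist",.418,.153,1,"pics/w7.png"); fit("top",.418,.153); fit("side",.418,.153)
st(); _,r=Rt(); g=np.array([*x,0])+r.apply([.006,0,0]); print(rel([g[0],g[1],.347]))
E
```

```text
clock: 12.15
tcp_pos: [0.4591, 0.1566, 0.3474]
orientation: [-0.0, 0.067, 0.998, 0.0]
wrist_force: [0.7, -0.0, -1.6]
finger_gap: 0.0253
clock: 12.45
tcp_pos: [0.4609, 0.1536, 0.3472]
orientation: [-0.0, 0.069, 0.998, -0.0]
wrist_force: [0.2, 0.0, -2.5]
finger_gap: 0.0253
t 12.45 tcp [0.4609 0.1536 0.3472] xax [-0.99   0.138  0.   ] z [-0. -0. -1.] F [ 0.2  0.  -2.5] gap 0.0253 q6 [ 0.16  0.13  0.1   1.53 -0.    0.29]
wrist stack at [0.4209 0.1549] 1-IoU 0.114 mask px 1055
top stack at [0.4188 0.1564] 1-IoU 0.436 mask px 172
side stack at [0.42   0.1556] 1-IoU 0.16 mask px 340
t 12.6 tcp [0.461  0.1537 0.3472] xax [-0.99   0.138  0.   ] z [-0. -0. -1.] F [-0.3  0.6 -1.3] gap 0.0253 q6 [ 0.16  0.13  0.1   1.53 -0.    0.29]
[45.8 -4.3  0.2]
```

The starter is found consistently at (0.421, 0.155). I go over it and lower.

```bash
python3 -m pendant '[{"fingers":0,"delta_pos":[6,-1,0],"angular":[0,0,0]},{"fingers":0,"delta_pos":[12,-1,0],"angular":[0,0,0]},{"fingers":0,"delta_pos":[14,-1.3,0],"angular":[0,0,0]},{"fingers":0,"delta_pos":[9,-1,0],"angular":[0,0,0]},{"fingers":0,"delta_pos":[4.8,0,0],"angular":[0,0,0]},{"fingers":0,"delta_pos":[0,0,10],"angular":[0,0,0]},{"fingers":0,"delta_pos":[0,0,25],"angular":[0,0,0]},{"fingers":0,"delta_pos":[0,0,25],"angular":[0,0,0]},{"fingers":0,"delta_pos":[0,0,20],"angular":[0,0,0]},{"fingers":0,"delta_pos":[0,0,8],"angular":[0,0,0]},{"fingers":0,"delta_pos":[0,0,0],"angular":[0,0,0]},{"fingers":0,"delta_pos":[0,0,0],"angular":[0,0,0]}]'
python3 -m pendant '[{"fingers":0,"delta_pos":[0,0,0],"angular":[0,0,0]},{"fingers":0,"delta_pos":[0,0,0],"angular":[0,0,0]},{"fingers":0,"delta_pos":[0,0,0],"angular":[0,0,0]}]'
python3 - <<'E'
from h import *
st(); _,r=Rt(); g=np.array([.4209,.1549,0])+r.apply([.006,0,0]); print(rel([g[0],g[1],.205]))
im=env.read_camera("side"); w=env.read_camera("wrist")
c=proj("side",(.42,.155,.1)); u,v=map(int,c)
a=cv2.resize(im[v-50:v+50,u-50:u+50],None,fx=4,fy=4,interpolation=cv2.INTER_CUBIC)
b=cv2.resize(w[60:260,220:420],None,fx=2,fy=2,interpolation=cv2.INTER_CUBIC)
cv2.imwrite("pics/c8.png",np.hstack([a,b]))
E
```

```text
clock: 13.8
tcp_pos: [0.4151, 0.1567, 0.2598]
orientation: [0.0, 0.068, 0.998, 0.0]
wrist_force: [-0.1, -0.3, -2.9]
finger_gap: 0.0254
clock: 14.1
tcp_pos: [0.4151, 0.1567, 0.2599]
orientation: [0.001, 0.068, 0.998, 0.0]
wrist_force: [-0.2, 0.5, -1.9]
finger_gap: 0.0254
t 14.1 tcp [0.4151 0.1567 0.2599] xax [-0.991  0.136 -0.001] z [ 0.001  0.    -1.   ] F [-0.2  0.5 -1.9] gap 0.0254 q6 [ 0.18  0.05 -0.21  1.31  0.    0.32]
[ 0.1 -1.  54.9]
```

View pics/c8.png

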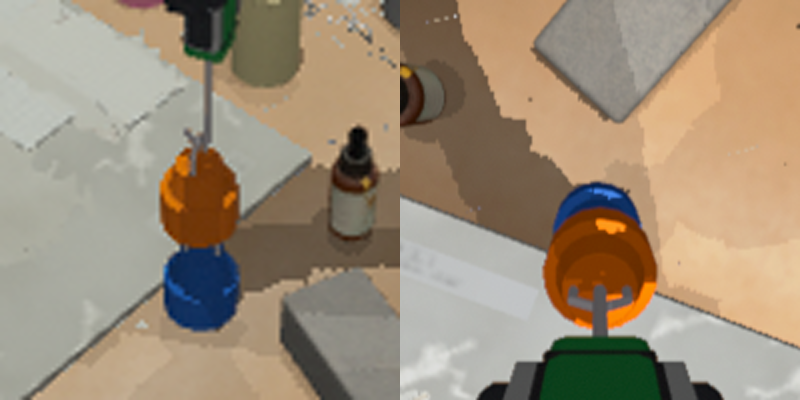

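The cap hangs straight above the starter in both views. I lower it to seat, then unhook: 11 mm further down, 22 mm back, and up.

```bash
python3 -m pendant '[{"fingers":0,"delta_pos":[0,-1,8],"angular":[0,0,0]},{"fingers":0,"delta_pos":[0,0,12],"angular":[0,0,0]},{"fingers":0,"delta_pos":[0,0,12],"angular":[0,0,0]},{"fingers":0,"delta_pos":[0,0,10],"angular":[0,0,0]},{"fingers":0,"delta_pos":[0,0,8],"angular":[0,0,0]},{"fingers":0,"delta_pos":[0,0,5],"angular":[0,0,0]},{"fingers":0,"delta_pos":[0,0,0],"angular":[0,0,0]},{"fingers":0,"delta_pos":[0,0,5],"angular":[0,0,0]},{"fingers":0,"delta_pos":[0,0,5],"angular":[0,0,0]},{"fingers":0,"delta_pos":[0,0,0],"angular":[0,0,0]},{"fingers":0,"delta_pos":[0,0,0],"angular":[0,0,0]}]'
python3 - <<'E'
from h import *
st();w=env.read_camera("wrist"); s=env.read_camera("side");cv2.imwrite("pics/w9.png",w);cv2.imwrite("pics/s9.png",s); fit("side",.4209,.1549,2); st()
E
```

```text
clock: 15.3
tcp_pos: [0.4146, 0.1556, 0.1943]
orientation: [0.0, 0.068, 0.998, 0.0]
wrist_force: [-0.8, 0.5, -1.2]
finger_gap: 0.0254
t 15.3 tcp [0.4146 0.1556 0.1943] xax [-0.991  0.136 -0.   ] z [ 0.  0. -1.] F [-0.8  0.5 -1.2] gap 0.0254 q6 [ 0.18  0.07 -0.34  1.15  0.    0.31]
side stack at [0.4193 0.1576] 1-IoU 0.215 mask px 441
t 15.45 tcp [0.4147 0.1556 0.1945] xax [-0.991  0.136 -0.001] z [ 0.001  0.    -1.   ] F [ 0.5 -0.3 -1.6] gap 0.0252 q6 [ 0.18  0.07 -0.34  1.15  0.    0.31]
```

```bash
python3 -m pendant '[{"fingers":0,"delta_pos":[0,0,2],"angular":[0,0,0]},{"fingers":0,"delta_pos":[0,0,0],"angular":[0,0,0]},{"fingers":0,"delta_pos":[5,0,0],"angular":[0,0,0]},{"fingers":0,"delta_pos":[5,0,0],"angular":[0,0,0]},{"fingers":0,"delta_pos":[5,0,0],"angular":[0,0,0]},{"fingers":0,"delta_pos":[5,0,0],"angular":[0,0,0]},{"fingers":0,"delta_pos":[5,0,0],"angular":[0,0,0]},{"fingers":0,"delta_pos":[0,0,0],"angular":[0,0,0]},{"fingers":0,"delta_pos":[0,0,-20],"angular":[0,0,0]},{"fingers":0,"delta_pos":[0,0,-40],"angular":[0,0,0]},{"fingers":0,"delta_pos":[0,0,-40],"angular":[0,0,0]},{"fingers":0,"delta_pos":[0,0,-40],"angular":[0,0,0]}]'
python3 - <<'E'
from h import *
st(); fit("side",.4209,.1549,2,"pics/s10.png"); fit("top",.4209,.1549,2)
print("C view", rel([.566,-.268,.335]))
E
```

```text
clock: 16.65
tcp_pos: [0.3896, 0.1589, 0.3338]
orientation: [0.0, 0.068, 0.998, 0.0]
wrist_force: [1.0, -0.7, -0.6]
finger_gap: 0.0253
t 16.65 tcp [0.3896 0.1589 0.3338] xax [-0.991  0.136 -0.   ] z [ 0.  0. -1.] F [ 1.  -0.7 -0.6] gap 0.0253 q6 [ 0.2   0.   -0.08  1.49 -0.    0.33]
side stack at [0.4196 0.1563] 1-IoU 0.174 mask px 464
top stack at [0.4239 0.157 ] 1-IoU 0.534 mask px 159
C view [-230.5 -399.8    3.4]
```

The first cap is nested. Near-nadir views put loop C at (0.493, −0.270), so I go there.

```bash
python3 -m pendant '[{"fingers":0,"delta_pos":[-4,-12,0],"angular":[0,0,0]},{"fingers":0,"delta_pos":[-9,-28,0],"angular":[0,0,0]},{"fingers":0,"delta_pos":[-14,-42,0],"angular":[0,0,0]},{"fingers":0,"delta_pos":[-16,-45,0],"angular":[0,0,0]},{"fingers":0,"delta_pos":[-16,-45,0],"angular":[0,0,0]},{"fingers":0,"delta_pos":[-16,-45,0],"angular":[0,0,0]},{"fingers":0,"delta_pos":[-16,-45,0],"angular":[0,0,0]},{"fingers":0,"delta_pos":[-16,-45,0],"angular":[0,0,0]},{"fingers":0,"delta_pos":[-14,-40,0],"angular":[0,0,0]},{"fingers":0,"delta_pos":[-10,-32,0],"angular":[0,0,0]},{"fingers":0,"delta_pos":[-6,-20,0],"angular":[0,0,0]},{"fingers":0,"delta_pos":[-2.8,-12,0],"angular":[0,0,0]}]'
python3 -m pendant '[{"fingers":0,"delta_pos":[0,0,20],"angular":[0,0,0]},{"fingers":0,"delta_pos":[0,0,30],"angular":[0,0,0]},{"fingers":0,"delta_pos":[0,0,30],"angular":[0,0,0]},{"fingers":0,"delta_pos":[0,0,20],"angular":[0,0,0]},{"fingers":0,"delta_pos":[0,0,0],"angular":[0,0,0]},{"fingers":0,"delta_pos":[0,0,0],"angular":[0,0,0]},{"fingers":0,"delta_pos":[0,0,0],"angular":[0,0,0]}]'
python3 - <<'E'
from h import *
for i in range(4):
  st(); print(rel([.4722,-.2671,.167])); env.read_camera("top")
w=env.read_camera("wrist"); cv2.imwrite("pics/w11.png",cv2.resize(w[60:260,220:440],None,fx=2.7,fy=2.7,interpolation=cv2.INTER_CUBIC))
E
```

```text
clock: 17.95
tcp_pos: [0.4722, -0.2692, 0.3308]
orientation: [-0.001, 0.069, 0.998, 0.0]
wrist_force: [-0.8, 1.0, -1.5]
finger_gap: 0.0256
clock: 18.65
tcp_pos: [0.4729, -0.2674, 0.2338]
orientation: [0.001, 0.068, 0.998, -0.001]
wrist_force: [-0.3, -0.9, -1.7]
finger_gap: 0.0256
t 18.65 tcp [ 0.4729 -0.2674  0.2338] xax [-0.991  0.136 -0.002] z [ 0.002 -0.001 -1.   ] F [-0.3 -0.9 -1.7] gap 0.0256 q6 [-0.66  0.25 -0.03  1.28  0.   -0.53]
[ 0.9  0.3 66.8]
t 18.7 tcp [ 0.473  -0.2676  0.2339] xax [-0.991  0.136 -0.002] z [ 0.002 -0.002 -1.   ] F [ 0.7 -0.2 -1.7] gap 0.025 q6 [-0.66  0.25 -0.03  1.28  0.   -0.53]
[ 1.1  0.4 66.9]
t 18.75 tcp [ 0.473  -0.2676  0.2338] xax [-0.991  0.136 -0.002] z [ 0.002 -0.002 -1.   ] F [-0.4 -0.1 -1. ] gap 0.0252 q6 [-0.66  0.25 -0.03  1.28  0.   -0.53]
[ 1.   0.5 66.8]
t 18.8 tcp [ 0.4729 -0.2676  0.2336] xax [-0.991  0.136 -0.002] z [ 0.002 -0.001 -1.   ] F [-0.1  0.1 -1.5] gap 0.0251 q6 [-0.66  0.25 -0.04  1.28  0.   -0.53]
[ 0.9  0.5 66.6]
```

View pics/w11.png

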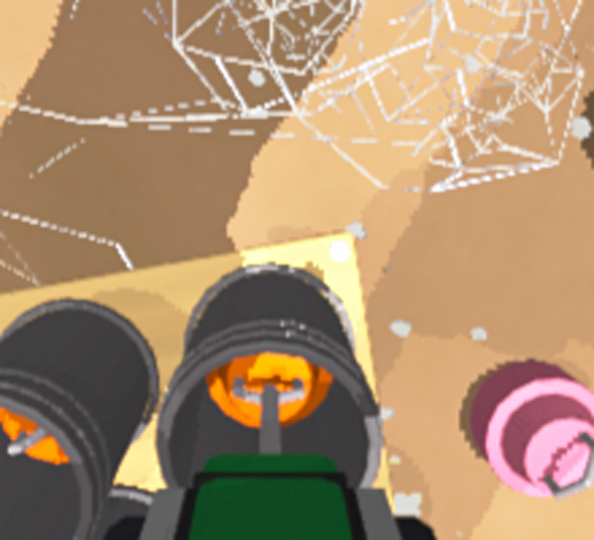

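The loop spans crop 233–303, centred on the hook at 268. I descend, hook and lift.

```bash
python3 -m pendant '[{"fingers":0,"delta_pos":[1.4,0.2,0],"angular":[0,0,0]},{"fingers":0,"delta_pos":[0,0,15],"angular":[0,0,0]},{"fingers":0,"delta_pos":[0,0,15],"angular":[0,0,0]},{"fingers":0,"delta_pos":[0,0,13],"angular":[0,0,0]},{"fingers":0,"delta_pos":[0,0,13],"angular":[0,0,0]},{"fingers":0,"delta_pos":[0,0,10],"angular":[0,0,0]},{"fingers":0,"delta_pos":[0,0,0],"angular":[0,0,0]},{"fingers":0,"delta_pos":[0,0,0],"angular":[0,0,0]},{"fingers":0,"delta_pos":[0,0,0],"angular":[0,0,0]}]'
python3 -c "from h import *
st()"
python3 -m pendant '[{"fingers":0,"delta_pos":[-5,0,0],"angular":[0,0,0]},{"fingers":0,"delta_pos":[-5,0,0],"angular":[0,0,0]},{"fingers":0,"delta_pos":[-5,0,0],"angular":[0,0,0]},{"fingers":0,"delta_pos":[0,0,0],"angular":[0,0,0]},{"fingers":0,"delta_pos":[0,0,0],"angular":[0,0,0]}]'
python3 -m pendant '[{"fingers":0,"delta_pos":[0,0,-5],"angular":[0,0,0]},{"fingers":0,"delta_pos":[0,0,-5],"angular":[0,0,0]},{"fingers":0,"delta_pos":[0,0,-5],"angular":[0,0,0]},{"fingers":0,"delta_pos":[0,0,-10],"angular":[0,0,0]},{"fingers":0,"delta_pos":[0,0,-15],"angular":[0,0,0]},{"fingers":0,"delta_pos":[0,0,-15],"angular":[0,0,0]},{"fingers":0,"delta_pos":[0,0,-20],"angular":[0,0,0]},{"fingers":0,"delta_pos":[0,0,-20],"angular":[0,0,0]},{"fingers":0,"delta_pos":[0,0,-20],"angular":[0,0,0]},{"fingers":0,"delta_pos":[0,0,-20],"angular":[0,0,0]},{"fingers":0,"delta_pos":[0,0,-15],"angular":[0,0,0]},{"fingers":0,"delta_pos":[0,0,-15],"angular":[0,0,0]}]'
python3 -m pendant '[{"fingers":0,"delta_pos":[0,0,-10],"angular":[0,0,0]},{"fingers":0,"delta_pos":[0,0,-5],"angular":[0,0,0]},{"fingers":0,"delta_pos":[0,0,0],"angular":[0,0,0]},{"fingers":0,"delta_pos":[0,0,0],"angular":[0,0,0]}]'
cat >> h.py <<'E'
def hung(save=None):  # orange pixels round where a hung cap must show
    p=env.camera_params("wrist"); t,r=Rt(); im=env.read_camera("wrist")
    b,g,rr=[im[...,i].astype(int) for i in range(3)]; m=(rr-b>90)&(rr-g>45)
    c=proj(p,t+r.apply([-.006,0,.15])); u,v=map(int,c); w=m[v-30:v+30,u-35:u+35]
    ys,xs=np.nonzero(w); print("hung: orange frac",w.mean().round(2),"centroid off",(xs.mean()-35).round(1) if len(xs) else None)
    if save: cv2.imwrite(save,im)
E
python3 - <<'E'
from h import *
st(); hung("pics/w12.png")
E
```

```text
clock: 19.8
tcp_pos: [0.4713, -0.2672, 0.1671]
orientation: [0.001, 0.068, 0.998, -0.0]
wrist_force: [-0.4, -0.3, -0.9]
finger_gap: 0.0255
t 19.8 tcp [ 0.4713 -0.2672  0.1671] xax [-0.991  0.136 -0.001] z [ 0.001 -0.001 -1.   ] F [-0.4 -0.3 -0.9] gap 0.0255 q6 [-0.66  0.28 -0.16  1.13  0.   -0.53]
clock: 20.3
tcp_pos: [0.4859, -0.2688, 0.1661]
orientation: [-0.0, 0.068, 0.998, 0.0]
wrist_force: [0.8, 0.6, -1.0]
finger_gap: 0.0253
clock: 21.5
tcp_pos: [0.4857, -0.2689, 0.333]
orientation: [0.001, 0.068, 0.998, -0.0]
wrist_force: [-0.4, 0.8, -2.7]
finger_gap: 0.0253
clock: 21.9
tcp_pos: [0.4856, -0.2688, 0.3457]
orientation: [-0.0, 0.068, 0.998, 0.0]
wrist_force: [-0.2, -0.2, -1.7]
finger_gap: 0.0256
t 21.9 tcp [ 0.4856 -0.2688  0.3457] xax [-0.991  0.136  0.001] z [-0.001  0.001 -1.   ] F [-0.2 -0.2 -1.7] gap 0.0256 q6 [-0.65  0.27  0.27  1.57  0.   -0.51]
hung: orange frac 0.57 centroid off 0.0
```

```bash
python3 -m pendant '[{"fingers":0,"delta_pos":[2,10,0],"angular":[0,0,0]},{"fingers":0,"delta_pos":[5,26,0],"angular":[0,0,0]},{"fingers":0,"delta_pos":[8,42,0],"angular":[0,0,0]},{"fingers":0,"delta_pos":[9,46,0],"angular":[0,0,0]},{"fingers":0,"delta_pos":[9,46,0],"angular":[0,0,0]},{"fingers":0,"delta_pos":[9,46,0],"angular":[0,0,0]},{"fingers":0,"delta_pos":[9,46,0],"angular":[0,0,0]},{"fingers":0,"delta_pos":[9,46,0],"angular":[0,0,0]},{"fingers":0,"delta_pos":[8,42,0],"angular":[0,0,0]},{"fingers":0,"delta_pos":[7,32,0],"angular":[0,0,0]},{"fingers":0,"delta_pos":[5,21,0],"angular":[0,0,0]},{"fingers":0,"delta_pos":[2,12.4,0],"angular":[0,0,0]}]'
python3 -m pendant '[{"fingers":0,"delta_pos":[0,0,0],"angular":[0,0,0]},{"fingers":0,"delta_pos":[0,0,0],"angular":[0,0,0]},{"fingers":0,"delta_pos":[0,0,0],"angular":[0,0,0]}]'
python3 - <<'E'
from h import *
st(); hung(); x=fit("wrist",.4209,.1549,2,"pics/w13.png"); fit("top",.4209,.1549,2); fit("side",.4209,.1549,2)
st(); _,r=Rt(); g=np.array([*x,0])+r.apply([.006,0,0]); print(rel([g[0],g[1],.347]))
E
```

```text
clock: 23.15
tcp_pos: [0.4599, 0.1559, 0.346]
orientation: [-0.0, 0.067, 0.998, 0.0]
wrist_force: [-0.4, -0.2, -2.0]
finger_gap: 0.0252
clock: 23.45
tcp_pos: [0.4612, 0.1529, 0.3462]
orientation: [-0.0, 0.069, 0.998, -0.0]
wrist_force: [-0.2, -0.0, -1.1]
finger_gap: 0.0259
t 23.45 tcp [0.4612 0.1529 0.3462] xax [-0.99   0.138  0.   ] z [-0. -0. -1.] F [-0.2 -0.  -1.1] gap 0.0259 q6 [ 0.15  0.13  0.09  1.53 -0.    0.29]
hung: orange frac 0.52 centroid off -1.9
wrist stack at [0.4218 0.1551] 1-IoU 0.379 mask px 1893
top stack at [0.4186 0.1544] 1-IoU 0.509 mask px 177
side stack at [0.4195 0.1567] 1-IoU 0.408 mask px 681
t 23.65 tcp [0.4613 0.153  0.3463] xax [-0.99   0.138 -0.   ] z [ 0.  0. -1.] F [-0.1 -0.6 -2.1] gap 0.0252 q6 [ 0.15  0.13  0.09  1.53 -0.    0.29]
[45.4 -3.4 -0.7]
```

The stack is unmoved at (0.421, 0.155). I move over it and go part of the way down.

```bash
python3 -m pendant '[{"fingers":0,"delta_pos":[6,-1,0],"angular":[0,0,0]},{"fingers":0,"delta_pos":[12,-1,0],"angular":[0,0,0]},{"fingers":0,"delta_pos":[14,-1,0],"angular":[0,0,0]},{"fingers":0,"delta_pos":[9,-0.4,0],"angular":[0,0,0]},{"fingers":0,"delta_pos":[4.8,0,0],"angular":[0,0,0]},{"fingers":0,"delta_pos":[0,0,10],"angular":[0,0,0]},{"fingers":0,"delta_pos":[0,0,20],"angular":[0,0,0]},{"fingers":0,"delta_pos":[0,0,18],"angular":[0,0,0]},{"fingers":0,"delta_pos":[0,0,6],"angular":[0,0,0]},{"fingers":0,"delta_pos":[0,0,0],"angular":[0,0,0]},{"fingers":0,"delta_pos":[0,0,0],"angular":[0,0,0]},{"fingers":0,"delta_pos":[0,0,0],"angular":[0,0,0]}]'
cat >> h.py <<'E'
def overlap(x,y,n,z):  # side + wrist: model fit of stack and hung cap together
    for cam in ("side",):
        im=env.read_camera(cam); u,v=map(int,proj(cam,(x,y,.1))); cv2.imwrite("pics/ov.png",cv2.resize(im[v-60:v+60,u-50:u+50],None,fx=4,fy=4))
        b,g,rr=[im[...,i].astype(int) for i in range(3)]; bl=(b-rr>50)&(b>g+15); o=(rr-b>90)&(rr-g>45)
        for nm,m in (("blue",bl),("orange",o)):
            ys,xs=np.nonzero(m[v-60:v+60,u-50:u+50]); print(cam,nm,"cols",np.percentile(xs,[2,50,98])+u-50,"rows",np.percentile(ys,[2,98])+v-60)
E
python3 - <<'E'
from h import *
for i in range(2): st(); overlap(.421,.155,2,0)
_,r=Rt(); g=np.array([.421,.155,0])+r.apply([.006,0,0]); print(rel([g[0],g[1],.237]))
p=env.camera_params("side"); print(proj(p,(.421,.155,.03)),proj(p,(.421,.155,.15)))
E
```

```text
clock: 24.85
tcp_pos: [0.4159, 0.1568, 0.2931]
orientation: [0.001, 0.068, 0.998, 0.0]
wrist_force: [-0.8, 0.2, -2.2]
finger_gap: 0.0256
t 24.85 tcp [0.4159 0.1568 0.2931] xax [-0.991  0.136 -0.002] z [ 0.002  0.    -1.   ] F [-0.8  0.2 -2.2] gap 0.0256 q6 [ 0.18  0.05 -0.13  1.39  0.    0.32]
side blue cols [323. 332. 340.] rows [287.22 296.  ]
side orange cols [320. 330. 339.] rows [245. 288.]
t 24.9 tcp [0.4159 0.1568 0.2931] xax [-0.991  0.136 -0.002] z [ 0.002  0.    -1.   ] F [-0.3  0.1 -2.1] gap 0.0254 q6 [ 0.18  0.05 -0.13  1.39  0.    0.32]
side blue cols [323. 332. 340.] rows [287.24 296.  ]
side orange cols [320. 330. 339.] rows [245. 288.]
[ 0.7 -1.1 56.1]
[331.60134294 282.15519131] [331.99394676 251.93034139]
```

```bash
python3 -m pendant '[{"fingers":0,"delta_pos":[0.5,-1,8],"angular":[0,0,0]},{"fingers":0,"delta_pos":[0,0,12],"angular":[0,0,0]},{"fingers":0,"delta_pos":[0,0,12],"angular":[0,0,0]},{"fingers":0,"delta_pos":[0,0,10],"angular":[0,0,0]},{"fingers":0,"delta_pos":[0,0,9],"angular":[0,0,0]},{"fingers":0,"delta_pos":[0,0,5],"angular":[0,0,0]},{"fingers":0,"delta_pos":[0,0,0],"angular":[0,0,0]},{"fingers":0,"delta_pos":[0,0,6],"angular":[0,0,0]},{"fingers":0,"delta_pos":[0,0,6],"angular":[0,0,0]},{"fingers":0,"delta_pos":[0,0,0],"angular":[0,0,0]},{"fingers":0,"delta_pos":[0,0,0],"angular":[0,0,0]}]'
python3 - <<'E'
from h import *
st(); overlap(.421,.155,2,0); st()
E
```

```text
clock: 26.05
tcp_pos: [0.4147, 0.1558, 0.2243]
orientation: [0.0, 0.068, 0.998, 0.0]
wrist_force: [-0.3, 0.5, -0.8]
finger_gap: 0.0251
t 26.05 tcp [0.4147 0.1558 0.2243] xax [-0.991  0.136 -0.   ] z [ 0.  0. -1.] F [-0.3  0.5 -0.8] gap 0.0251 q6 [ 0.18  0.06 -0.28  1.23  0.    0.31]
side blue cols [323. 332. 340.] rows [287.24 296.  ]
side orange cols [323. 331. 340.] rows [261. 288.]
t 26.1 tcp [0.4148 0.1558 0.2245] xax [-0.991  0.136 -0.   ] z [ 0.  0. -1.] F [-0.9  0.2 -1.1] gap 0.0253 q6 [ 0.18  0.06 -0.28  1.23  0.    0.31]
```

The cap is seated, with the orange rows dropped to 261–288 as expected. I unhook, raise, turn to B's yaw and travel there.

```bash
python3 -m pendant '[{"fingers":0,"delta_pos":[5,0,0],"angular":[0,0,0]},{"fingers":0,"delta_pos":[5,0,0],"angular":[0,0,0]},{"fingers":0,"delta_pos":[5,0,0],"angular":[0,0,0]},{"fingers":0,"delta_pos":[5,0,0],"angular":[0,0,0]},{"fingers":0,"delta_pos":[5,0,0],"angular":[0,0,0]},{"fingers":0,"delta_pos":[0,0,0],"angular":[0,0,0]},{"fingers":0,"delta_pos":[0,0,-20],"angular":[0,0,0]},{"fingers":0,"delta_pos":[0,0,-40],"angular":[0,0,0]},{"fingers":0,"delta_pos":[0,0,-30],"angular":[0,0,0]},{"fingers":0,"delta_pos":[0,0,-20],"angular":[0,0,-0.06]},{"fingers":0,"delta_pos":[0,0,0],"angular":[0,0,-0.06]},{"fingers":0,"delta_pos":[0,0,0],"angular":[0,0,0]}]'
python3 - <<'E'
from h import *
st(); overlap(.421,.155,3,0); fit("side",.4209,.1549,3); print(rel([.5582,-.3499,.335]))
E
```

```text
clock: 27.3
tcp_pos: [0.3905, 0.1593, 0.335]
orientation: [0.001, 0.008, 1.0, 0.0]
wrist_force: [0.3, -0.3, -2.1]
finger_gap: 0.0254
t 27.3 tcp [0.3905 0.1593 0.335 ] xax [-1.     0.017 -0.002] z [ 0.002  0.    -1.   ] F [ 0.3 -0.3 -2.1] gap 0.0254 q6 [ 0.2   0.   -0.08  1.49  0.    0.21]
side blue cols [323. 332. 340.] rows [287.22 296.  ]
side orange cols [323. 332. 340.] rows [259. 288.]
side stack at [0.4194 0.1566] 1-IoU 0.172 mask px 603
[-177.7 -505.9   -1.1]
```

```bash
python3 -m pendant '[{"fingers":0,"delta_pos":[-4,-12,0],"angular":[0,0,0]},{"fingers":0,"delta_pos":[-9,-28,0],"angular":[0,0,0]},{"fingers":0,"delta_pos":[-14,-42,0],"angular":[0,0,0]},{"fingers":0,"delta_pos":[-16,-45,0],"angular":[0,0,0]},{"fingers":0,"delta_pos":[-16,-45,0],"angular":[0,0,0]},{"fingers":0,"delta_pos":[-16,-45,0],"angular":[0,0,0]},{"fingers":0,"delta_pos":[-16,-45,0],"angular":[0,0,0]},{"fingers":0,"delta_pos":[-16,-45,0],"angular":[0,0,0]},{"fingers":0,"delta_pos":[-16,-45,0],"angular":[0,0,0]},{"fingers":0,"delta_pos":[-16,-45,0],"angular":[0,0,0]},{"fingers":0,"delta_pos":[-14,-42,0],"angular":[0,0,0]},{"fingers":0,"delta_pos":[-12,-33,0],"angular":[0,0,0]}]'
python3 -m pendant '[{"fingers":0,"delta_pos":[-8,-22,0],"angular":[0,0,0]},{"fingers":0,"delta_pos":[-4.7,-12,0],"angular":[0,0,0]},{"fingers":0,"delta_pos":[0,0,0],"angular":[0,0,0]},{"fingers":0,"delta_pos":[0,0,20],"angular":[0,0,0]},{"fingers":0,"delta_pos":[0,0,30],"angular":[0,0,0]},{"fingers":0,"delta_pos":[0,0,30],"angular":[0,0,0]},{"fingers":0,"delta_pos":[0,0,20],"angular":[0,0,0]},{"fingers":0,"delta_pos":[0,0,0],"angular":[0,0,0]},{"fingers":0,"delta_pos":[0,0,0],"angular":[0,0,0]},{"fingers":0,"delta_pos":[0,0,0],"angular":[0,0,0]}]'
python3 - <<'E'
from h import *
for i in range(3):
  st(); print(rel([.5582,-.3499,.167])); env.read_camera("top")
w=env.read_camera("wrist"); cv2.imwrite("pics/w14.png",cv2.resize(w[60:260,220:440],None,fx=2.7,fy=2.7,interpolation=cv2.INTER_CUBIC))
E
```

```text
clock: 28.6
tcp_pos: [0.547, -0.3182, 0.3326]
orientation: [-0.001, 0.01, 1.0, 0.001]
wrist_force: [0.8, 0.8, -1.2]
finger_gap: 0.0252
clock: 29.6
tcp_pos: [0.5597, -0.3498, 0.2361]
orientation: [0.001, 0.008, 1.0, -0.001]
wrist_force: [0.2, -0.6, -1.2]
finger_gap: 0.0255
t 29.6 tcp [ 0.5597 -0.3498  0.2361] xax [-1.     0.017 -0.002] z [ 0.002 -0.001 -1.   ] F [ 0.2 -0.6 -1.2] gap 0.0255 q6 [-0.68  0.48  0.31  1.4   0.   -0.66]
[ 1.6 -0.1 69.1]
t 29.65 tcp [ 0.5598 -0.35    0.2362] xax [-1.     0.017 -0.002] z [ 0.002 -0.002 -1.   ] F [ 0.4  0.1 -1.6] gap 0.0247 q6 [-0.68  0.48  0.31  1.4   0.   -0.66]
[ 1.8  0.2 69.2]
t 29.7 tcp [ 0.5598 -0.3501  0.2361] xax [-1.     0.017 -0.002] z [ 0.002 -0.002 -1.   ] F [ 1.2  0.2 -2.1] gap 0.0254 q6 [-0.68  0.48  0.31  1.4   0.   -0.66]
[ 1.7  0.3 69.1]
```

View pics/w14.png

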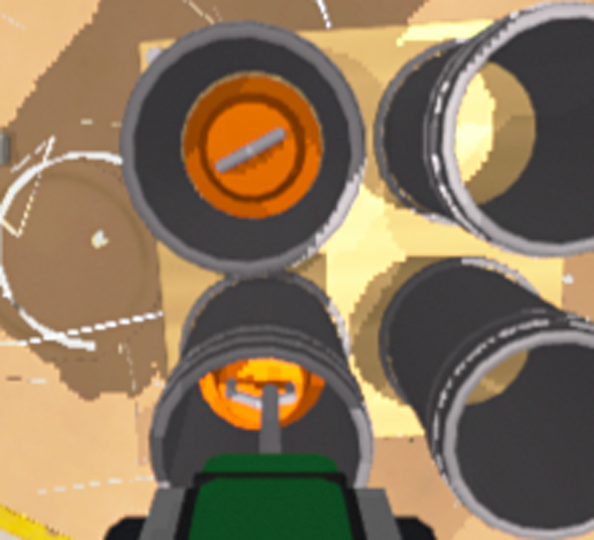

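Loop B is centred at crop 261.5, so I shift −2 mm in y. Pipes A and C are empty. Loop D seen near-nadir is at about (0.4965, −0.3545), yaw about +24°. I take B.

```bash
python3 -m pendant '[{"fingers":0,"delta_pos":[1.9,-2,0],"angular":[0,0,0]},{"fingers":0,"delta_pos":[0,0,15],"angular":[0,0,0]},{"fingers":0,"delta_pos":[0,0,15],"angular":[0,0,0]},{"fingers":0,"delta_pos":[0,0,15],"angular":[0,0,0]},{"fingers":0,"delta_pos":[0,0,13],"angular":[0,0,0]},{"fingers":0,"delta_pos":[0,0,10],"angular":[0,0,0]},{"fingers":0,"delta_pos":[0,0,0],"angular":[0,0,0]},{"fingers":0,"delta_pos":[0,0,0],"angular":[0,0,0]},{"fingers":0,"delta_pos":[0,0,0],"angular":[0,0,0]}]'
python3 -c "from h import *
st()"
python3 -m pendant '[{"fingers":0,"delta_pos":[-5,0,0],"angular":[0,0,0]},{"fingers":0,"delta_pos":[-5,0,0],"angular":[0,0,0]},{"fingers":0,"delta_pos":[-5,0,0],"angular":[0,0,0]},{"fingers":0,"delta_pos":[0,0,0],"angular":[0,0,0]},{"fingers":0,"delta_pos":[0,0,0],"angular":[0,0,0]}]'
python3 -m pendant '[{"fingers":0,"delta_pos":[0,0,-5],"angular":[0,0,0]},{"fingers":0,"delta_pos":[0,0,-5],"angular":[0,0,0]},{"fingers":0,"delta_pos":[0,0,-5],"angular":[0,0,0]},{"fingers":0,"delta_pos":[0,0,-10],"angular":[0,0,0]},{"fingers":0,"delta_pos":[0,0,-15],"angular":[0,0,0]},{"fingers":0,"delta_pos":[0,0,-15],"angular":[0,0,0]},{"fingers":0,"delta_pos":[0,0,-20],"angular":[0,0,0]},{"fingers":0,"delta_pos":[0,0,-20],"angular":[0,0,0]},{"fingers":0,"delta_pos":[0,0,-20],"angular":[0,0,0]},{"fingers":0,"delta_pos":[0,0,-20],"angular":[0,0,0]},{"fingers":0,"delta_pos":[0,0,-20],"angular":[0,0,0]},{"fingers":0,"delta_pos":[0,0,-20],"angular":[0,0,0]}]'
python3 -m pendant '[{"fingers":0,"delta_pos":[0,0,-15],"angular":[0,0,0]},{"fingers":0,"delta_pos":[0,0,-5],"angular":[0,0,0]},{"fingers":0,"delta_pos":[0,0,0],"angular":[0,0,0]},{"fingers":0,"delta_pos":[0,0,0],"angular":[0,0,0]}]'
python3 - <<'E'
from h import *
st(); hung("pics/w15.png"); print(rel([.461,.154,.36]))
E
```

```text
clock: 30.7
tcp_pos: [0.5576, -0.352, 0.1672]
orientation: [0.001, 0.008, 1.0, -0.0]
wrist_force: [0.4, 0.6, -1.8]
finger_gap: 0.0256
t 30.7 tcp [ 0.5576 -0.352   0.1672] xax [-1.     0.017 -0.001] z [ 0.001 -0.001 -1.   ] F [ 0.4  0.6 -1.8] gap 0.0256 q6 [-0.68  0.5   0.17  1.24  0.   -0.67]
clock: 31.2
tcp_pos: [0.5724, -0.3518, 0.1661]
orientation: [-0.0, 0.008, 1.0, 0.0]
wrist_force: [0.1, -0.1, -0.9]
finger_gap: 0.0253
clock: 32.4
tcp_pos: [0.5719, -0.3518, 0.3431]
orientation: [0.0, 0.008, 1.0, -0.0]
wrist_force: [0.7, -0.5, -2.5]
finger_gap: 0.0255
clock: 32.8
tcp_pos: [0.5721, -0.3519, 0.3606]
orientation: [-0.0, 0.008, 1.0, 0.0]
wrist_force: [0.2, -0.8, -1.7]
finger_gap: 0.0255
t 32.8 tcp [ 0.5721 -0.3519  0.3606] xax [-1.     0.017  0.001] z [-0.001  0.001 -1.   ] F [ 0.2 -0.8 -1.7] gap 0.0255 q6 [-0.67  0.56  0.74  1.75  0.   -0.65]
hung: orange frac 0.66 centroid off -0.3
[119.5 503.9   0.9]
```

```bash
python3 -m pendant '[{"fingers":0,"delta_pos":[2,10,0],"angular":[0,0,0]},{"fingers":0,"delta_pos":[5,24,0],"angular":[0,0,0]},{"fingers":0,"delta_pos":[10,40,0],"angular":[0,0,0]},{"fingers":0,"delta_pos":[11,46,0],"angular":[0,0,0]},{"fingers":0,"delta_pos":[11,46,0],"angular":[0,0,0]},{"fingers":0,"delta_pos":[11,46,0],"angular":[0,0,0]},{"fingers":0,"delta_pos":[11,46,0],"angular":[0,0,0]},{"fingers":0,"delta_pos":[11,46,0],"angular":[0,0,0]},{"fingers":0,"delta_pos":[11,46,0],"angular":[0,0,0]},{"fingers":0,"delta_pos":[11,46,0],"angular":[0,0,0]},{"fingers":0,"delta_pos":[10,42,0],"angular":[0,0,0]},{"fingers":0,"delta_pos":[8,32,0],"angular":[0,0,0]}]'
python3 -m pendant '[{"fingers":0,"delta_pos":[5,22,0],"angular":[0,0,0]},{"fingers":0,"delta_pos":[2.5,12,0],"angular":[0,0,0]},{"fingers":0,"delta_pos":[0,0,0],"angular":[0,0,0]},{"fingers":0,"delta_pos":[0,0,0],"angular":[0,0,0]},{"fingers":0,"delta_pos":[0,0,0],"angular":[0,0,0]},{"fingers":0,"delta_pos":[0,0,0],"angular":[0,0,0]}]'
python3 - <<'E'
from h import *
st(); hung(); x=fit("wrist",.4209,.1549,3,"pics/w16.png"); fit("top",.4209,.1549,3); fit("side",.4209,.1549,3)
overlap(.421,.155,3,0)
st(); _,r=Rt(); g=np.array([.421,.155,0])+r.apply([.006,0,0]); print(rel([g[0],g[1],.36]))
E
```

```text
clock: 34.05
tcp_pos: [0.4664, 0.1221, 0.3607]
orientation: [-0.001, 0.008, 1.0, 0.0]
wrist_force: [0.1, 1.3, -1.1]
finger_gap: 0.0254
clock: 34.65
tcp_pos: [0.4615, 0.1529, 0.3612]
orientation: [-0.0, 0.009, 1.0, -0.0]
wrist_force: [0.0, 0.1, -2.6]
finger_gap: 0.0253
t 34.65 tcp [0.4615 0.1529 0.3612] xax [-1.     0.019  0.   ] z [-0. -0. -1.] F [ 0.   0.1 -2.6] gap 0.0253 q6 [ 0.15  0.14  0.13  1.57 -0.    0.17]
hung: orange frac 0.52 centroid off 0.7
wrist stack at [0.4209 0.1553] 1-IoU 0.427 mask px 2162
top stack at [0.421 0.153] 1-IoU 0.603 mask px 161
side stack at [0.4192 0.1576] 1-IoU 0.471 mask px 1013
side blue cols [323. 332. 340.] rows [287.24 296.  ]
side orange cols [305. 324. 340.] rows [222. 287.]
t 34.9 tcp [0.4613 0.1536 0.3613] xax [-1.     0.018 -0.   ] z [ 0. -0. -1.] F [-0.4  0.3 -1.8] gap 0.0254 q6 [ 0.16  0.14  0.13  1.57 -0.    0.17]
[46.3  0.7  1.3]
```

```bash
python3 -m pendant '[{"fingers":0,"delta_pos":[6,0,0],"angular":[0,0,0]},{"fingers":0,"delta_pos":[12,0,0],"angular":[0,0,0]},{"fingers":0,"delta_pos":[14,0,0],"angular":[0,0,0]},{"fingers":0,"delta_pos":[9,0,0],"angular":[0,0,0]},{"fingers":0,"delta_pos":[5.3,0,0],"angular":[0,0,0]},{"fingers":0,"delta_pos":[0,0,8],"angular":[0,0,0]},{"fingers":0,"delta_pos":[0,0,15],"angular":[0,0,0]},{"fingers":0,"delta_pos":[0,0,10],"angular":[0,0,0]},{"fingers":0,"delta_pos":[0,0,4],"angular":[0,0,0]},{"fingers":0,"delta_pos":[0,0,0],"angular":[0,0,0]},{"fingers":0,"delta_pos":[0,0,0],"angular":[0,0,0]},{"fingers":0,"delta_pos":[0,0,0],"angular":[0,0,0]}]'
python3 - <<'E'
from h import *
for i in range(2): st(); overlap(.421,.155,2,0)
_,r=Rt(); g=np.array([.421,.155,0])+r.apply([.006,0,0]); print(rel([g[0],g[1],.269]))
E
```

```text
clock: 36.1
tcp_pos: [0.4152, 0.1548, 0.3248]
orientation: [0.0, 0.008, 1.0, 0.0]
wrist_force: [-0.4, -0.3, -2.0]
finger_gap: 0.0251
t 36.1 tcp [0.4152 0.1548 0.3248] xax [-1.     0.017 -0.001] z [ 0.001  0.    -1.   ] F [-0.4 -0.3 -2. ] gap 0.0251 q6 [ 0.18  0.04 -0.06  1.47  0.    0.19]
side blue cols [323. 332. 340.] rows [288. 296.]
side orange cols [321. 331. 340.] rows [236. 287.]
t 36.15 tcp [0.4152 0.1548 0.3248] xax [-1.     0.017 -0.001] z [ 0.001  0.    -1.   ] F [ 0.4  0.2 -3.5] gap 0.0252 q6 [ 0.18  0.04 -0.06  1.47  0.    0.19]
side blue cols [323. 332. 340.] rows [288. 296.]
side orange cols [322. 331. 340.] rows [236. 287.]
[ 0.2  0.3 55.7]
```

```bash
python3 -m pendant '[{"fingers":0,"delta_pos":[0,0,8],"angular":[0,0,0]},{"fingers":0,"delta_pos":[0,0,12],"angular":[0,0,0]},{"fingers":0,"delta_pos":[0,0,12],"angular":[0,0,0]},{"fingers":0,"delta_pos":[0,0,10],"angular":[0,0,0]},{"fingers":0,"delta_pos":[0,0,9],"angular":[0,0,0]},{"fingers":0,"delta_pos":[0,0,5],"angular":[0,0,0]},{"fingers":0,"delta_pos":[0,0,0],"angular":[0,0,0]},{"fingers":0,"delta_pos":[0,0,6],"angular":[0,0,0]},{"fingers":0,"delta_pos":[0,0,6],"angular":[0,0,0]},{"fingers":0,"delta_pos":[0,0,0],"angular":[0,0,0]},{"fingers":0,"delta_pos":[0,0,0],"angular":[0,0,0]}]'
python3 - <<'E'
from h import *
st(); overlap(.421,.155,2,0); st()
E
```

```text
clock: 37.3
tcp_pos: [0.4149, 0.1548, 0.2563]
orientation: [0.0, 0.008, 1.0, 0.0]
wrist_force: [0.0, 0.7, -1.9]
finger_gap: 0.0256
t 37.3 tcp [0.4149 0.1548 0.2563] xax [-1.     0.017 -0.   ] z [ 0.  0. -1.] F [ 0.   0.7 -1.9] gap 0.0256 q6 [ 0.18  0.05 -0.22  1.3   0.    0.19]
side blue cols [323. 332. 340.] rows [288. 296.]
side orange cols [323. 331. 340.] rows [252.46 288.  ]
t 37.35 tcp [0.4149 0.1548 0.2565] xax [-1.     0.017 -0.   ] z [ 0.  0. -1.] F [ 0.3 -0.3 -1.3] gap 0.0254 q6 [ 0.18  0.05 -0.22  1.3   0.    0.19]
```

Cap 3 is nested (orange now up to row 252). I unhook, raise, turn to D's yaw and travel.

```bash
python3 -m pendant '[{"fingers":0,"delta_pos":[5,0,0],"angular":[0,0,0]},{"fingers":0,"delta_pos":[5,0,0],"angular":[0,0,0]},{"fingers":0,"delta_pos":[5,0,0],"angular":[0,0,0]},{"fingers":0,"delta_pos":[5,0,0],"angular":[0,0,0]},{"fingers":0,"delta_pos":[5,0,0],"angular":[0,0,0]},{"fingers":0,"delta_pos":[0,0,0],"angular":[0,0,0]},{"fingers":0,"delta_pos":[0,0,-20],"angular":[0,0,0]},{"fingers":0,"delta_pos":[0,0,-40],"angular":[0,0,0]},{"fingers":0,"delta_pos":[0,0,-20],"angular":[0,0,-0.109]},{"fingers":0,"delta_pos":[0,0,0],"angular":[0,0,-0.109]},{"fingers":0,"delta_pos":[0,0,0],"angular":[0,0,-0.109]},{"fingers":0,"delta_pos":[0,0,0],"angular":[0,0,-0.109]}]'
python3 -m pendant '[{"fingers":0,"delta_pos":[0,0,0],"angular":[0,0,0]},{"fingers":0,"delta_pos":[0,0,0],"angular":[0,0,0]}]'
python3 - <<'E'
from h import *
st(); overlap(.421,.155,4,0); fit("side",.4209,.1549,4); print(rel([.4773,-.363,.335]))
E
```

```text
clock: 38.55
tcp_pos: [0.3901, 0.1552, 0.3366]
orientation: [0.0, -0.21, 0.978, 0.0]
wrist_force: [-1.0, 0.0, -1.4]
finger_gap: 0.0255
clock: 38.75
tcp_pos: [0.3899, 0.1552, 0.3363]
orientation: [0.0, -0.207, 0.978, 0.0]
wrist_force: [-0.3, -0.6, -1.3]
finger_gap: 0.0252
t 38.75 tcp [0.3899 0.1552 0.3363] xax [-0.914 -0.405 -0.   ] z [ 0.  0. -1.] F [-0.3 -0.6 -1.3] gap 0.0252 q6 [ 0.19 -0.   -0.07  1.5   0.   -0.23]
side blue cols [323. 332. 340.] rows [287.24 296.  ]
side orange cols [323. 332. 340.] rows [251. 288.]
side stack at [0.4215 0.1582] 1-IoU 0.156 mask px 761
[ 130.1 -509.1    1.2]
```

```bash
python3 -m pendant '[{"fingers":0,"delta_pos":[3,-12,0],"angular":[0,0,0]},{"fingers":0,"delta_pos":[7,-28,0],"angular":[0,0,0]},{"fingers":0,"delta_pos":[11,-42,0],"angular":[0,0,0]},{"fingers":0,"delta_pos":[11.5,-45,0],"angular":[0,0,0]},{"fingers":0,"delta_pos":[11.5,-45,0],"angular":[0,0,0]},{"fingers":0,"delta_pos":[11.5,-45,0],"angular":[0,0,0]},{"fingers":0,"delta_pos":[11.5,-45,0],"angular":[0,0,0]},{"fingers":0,"delta_pos":[11.5,-45,0],"angular":[0,0,0]},{"fingers":0,"delta_pos":[11.5,-45,0],"angular":[0,0,0]},{"fingers":0,"delta_pos":[11.5,-45,0],"angular":[0,0,0]},{"fingers":0,"delta_pos":[11,-42,0],"angular":[0,0,0]},{"fingers":0,"delta_pos":[9,-34,0],"angular":[0,0,0]}]'
python3 -m pendant '[{"fingers":0,"delta_pos":[6,-23,0],"angular":[0,0,0]},{"fingers":0,"delta_pos":[3,-13,0],"angular":[0,0,0]},{"fingers":0,"delta_pos":[0,0,0],"angular":[0,0,0]},{"fingers":0,"delta_pos":[0,0,20],"angular":[0,0,0]},{"fingers":0,"delta_pos":[0,0,30],"angular":[0,0,0]},{"fingers":0,"delta_pos":[0,0,30],"angular":[0,0,0]},{"fingers":0,"delta_pos":[0,0,20],"angular":[0,0,0]},{"fingers":0,"delta_pos":[0,0,0],"angular":[0,0,0]},{"fingers":0,"delta_pos":[0,0,0],"angular":[0,0,0]},{"fingers":0,"delta_pos":[0,0,0],"angular":[0,0,0]}]'
python3 - <<'E'
from h import *
for i in range(3):
  st(); print(rel([.4773,-.363,.167])); env.read_camera("top")
w=env.read_camera("wrist"); cv2.imwrite("pics/w17.png",cv2.resize(w[60:260,220:440],None,fx=2.7,fy=2.7,interpolation=cv2.INTER_CUBIC))
E
```

```text
clock: 40.05
tcp_pos: [0.4714, -0.329, 0.3356]
orientation: [-0.0, -0.207, 0.978, 0.0]
wrist_force: [1.7, 0.9, -0.9]
finger_gap: 0.0253
clock: 41.05
tcp_pos: [0.4785, -0.3631, 0.2381]
orientation: [0.001, -0.208, 0.978, -0.001]
wrist_force: [0.5, -0.2, -1.0]
finger_gap: 0.0256
t 41.05 tcp [ 0.4785 -0.3631  0.2381] xax [-0.913 -0.407 -0.001] z [ 0.002 -0.002 -1.   ] F [ 0.5 -0.2 -1. ] gap 0.0256 q6 [-0.78  0.36  0.13  1.34  0.   -1.2 ]
[ 1.1  0.7 71.1]
t 41.1 tcp [ 0.4785 -0.3632  0.2382] xax [-0.913 -0.407 -0.001] z [ 0.002 -0.002 -1.   ] F [ 1.1 -0.5 -0.4] gap 0.0255 q6 [-0.78  0.36  0.13  1.34  0.   -1.2 ]
[ 1.1  0.9 71.2]
t 41.15 tcp [ 0.4785 -0.3633  0.238 ] xax [-0.913 -0.407 -0.001] z [ 0.002 -0.002 -1.   ] F [ 0.4 -0.6 -1.5] gap 0.0253 q6 [-0.78  0.36  0.13  1.34  0.   -1.2 ]
[ 1.1  1.  71. ]
```

View pics/w17.png

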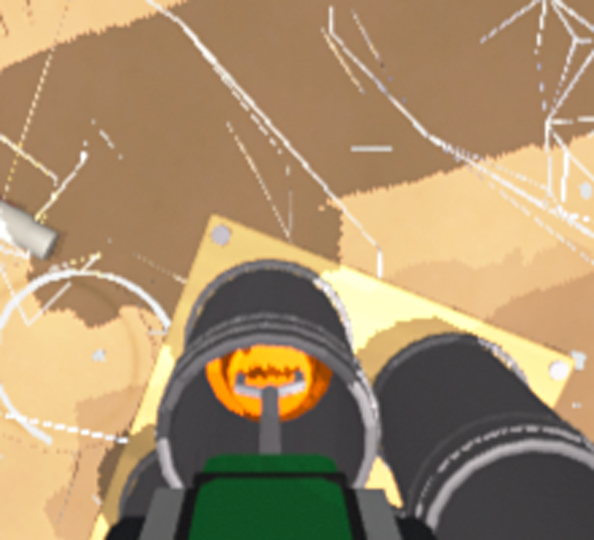

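Loop D is centred at crop 270 against the hook at 268, and square to it. I descend, hook and lift higher for the taller stack.

```bash
python3 -m pendant '[{"fingers":0,"delta_pos":[1.2,0.6,0],"angular":[0,0,0]},{"fingers":0,"delta_pos":[0,0,16],"angular":[0,0,0]},{"fingers":0,"delta_pos":[0,0,16],"angular":[0,0,0]},{"fingers":0,"delta_pos":[0,0,15],"angular":[0,0,0]},{"fingers":0,"delta_pos":[0,0,13],"angular":[0,0,0]},{"fingers":0,"delta_pos":[0,0,10],"angular":[0,0,0]},{"fingers":0,"delta_pos":[0,0,0],"angular":[0,0,0]},{"fingers":0,"delta_pos":[0,0,0],"angular":[0,0,0]},{"fingers":0,"delta_pos":[0,0,0],"angular":[0,0,0]}]'
python3 -c "from h import *
st()"
python3 -m pendant '[{"fingers":0,"delta_pos":[-5,0,0],"angular":[0,0,0]},{"fingers":0,"delta_pos":[-5,0,0],"angular":[0,0,0]},{"fingers":0,"delta_pos":[-5,0,0],"angular":[0,0,0]},{"fingers":0,"delta_pos":[0,0,0],"angular":[0,0,0]},{"fingers":0,"delta_pos":[0,0,0],"angular":[0,0,0]}]'
python3 -m pendant '[{"fingers":0,"delta_pos":[0,0,-5],"angular":[0,0,0]},{"fingers":0,"delta_pos":[0,0,-5],"angular":[0,0,0]},{"fingers":0,"delta_pos":[0,0,-5],"angular":[0,0,0]},{"fingers":0,"delta_pos":[0,0,-10],"angular":[0,0,0]},{"fingers":0,"delta_pos":[0,0,-15],"angular":[0,0,0]},{"fingers":0,"delta_pos":[0,0,-20],"angular":[0,0,0]},{"fingers":0,"delta_pos":[0,0,-20],"angular":[0,0,0]},{"fingers":0,"delta_pos":[0,0,-20],"angular":[0,0,0]},{"fingers":0,"delta_pos":[0,0,-20],"angular":[0,0,0]},{"fingers":0,"delta_pos":[0,0,-20],"angular":[0,0,0]},{"fingers":0,"delta_pos":[0,0,-20],"angular":[0,0,0]},{"fingers":0,"delta_pos":[0,0,-20],"angular":[0,0,0]}]'
python3 -m pendant '[{"fingers":0,"delta_pos":[0,0,-20],"angular":[0,0,0]},{"fingers":0,"delta_pos":[0,0,-15],"angular":[0,0,0]},{"fingers":0,"delta_pos":[0,0,-5],"angular":[0,0,0]},{"fingers":0,"delta_pos":[0,0,0],"angular":[0,0,0]},{"fingers":0,"delta_pos":[0,0,0],"angular":[0,0,0]},{"fingers":0,"delta_pos":[0,0,0],"angular":[0,0,0]}]'
python3 - <<'E'
from h import *
st(); hung("pics/w18.png"); print(rel([.461,.137,.39]))
E
```

```text
clock: 42.15
tcp_pos: [0.4769, -0.3632, 0.1671]
orientation: [0.0, -0.208, 0.978, -0.001]
wrist_force: [0.1, -0.5, -1.8]
finger_gap: 0.0251
t 42.15 tcp [ 0.4769 -0.3632  0.1671] xax [-0.913 -0.407 -0.001] z [ 0.001 -0.001 -1.   ] F [ 0.1 -0.5 -1.8] gap 0.0251 q6 [-0.78  0.38 -0.01  1.17  0.   -1.2 ]
clock: 42.65
tcp_pos: [0.4904, -0.3565, 0.1662]
orientation: [-0.0, -0.208, 0.978, 0.0]
wrist_force: [0.4, -0.8, -1.9]
finger_gap: 0.0255
clock: 43.85
tcp_pos: [0.49, -0.3566, 0.348]
orientation: [0.0, -0.208, 0.978, -0.0]
wrist_force: [-0.7, -0.2, -2.0]
finger_gap: 0.0253
clock: 44.45
tcp_pos: [0.4899, -0.3565, 0.3852]
orientation: [-0.0, -0.208, 0.978, 0.001]
wrist_force: [0.0, -0.1, -1.4]
finger_gap: 0.0253
t 44.45 tcp [ 0.4899 -0.3565  0.3852] xax [-0.913 -0.407  0.001] z [-0.001  0.001 -1.   ] F [ 0.  -0.1 -1.4] gap 0.0253 q6 [-0.76  0.41  0.56  1.72  0.   -1.18]
hung: orange frac 0.57 centroid off -0.3
[-174.4  462.5   -4. ]
```

```bash
python3 -m pendant '[{"fingers":0,"delta_pos":[-3.7,10,0],"angular":[0,0,0]},{"fingers":0,"delta_pos":[-9,24,0],"angular":[0,0,0]},{"fingers":0,"delta_pos":[-15,40,0],"angular":[0,0,0]},{"fingers":0,"delta_pos":[-17,46,0],"angular":[0,0,0]},{"fingers":0,"delta_pos":[-17,46,0],"angular":[0,0,0]},{"fingers":0,"delta_pos":[-17,46,0],"angular":[0,0,0]},{"fingers":0,"delta_pos":[-17,46,0],"angular":[0,0,0]},{"fingers":0,"delta_pos":[-17,46,0],"angular":[0,0,0]},{"fingers":0,"delta_pos":[-17,46,0],"angular":[0,0,0]},{"fingers":0,"delta_pos":[-17,46,0],"angular":[0,0,0]},{"fingers":0,"delta_pos":[-15,40,0],"angular":[0,0,0]},{"fingers":0,"delta_pos":[-11,30,0],"angular":[0,0,0]}]'
python3 -m pendant '[{"fingers":0,"delta_pos":[-7,19,0],"angular":[0,0,0]},{"fingers":0,"delta_pos":[-4.3,10.3,0],"angular":[0,0,0]},{"fingers":0,"delta_pos":[0,0,0],"angular":[0,0,0]},{"fingers":0,"delta_pos":[0,0,0],"angular":[0,0,0]},{"fingers":0,"delta_pos":[0,0,0],"angular":[0,0,0]},{"fingers":0,"delta_pos":[0,0,0],"angular":[0,0,0]}]'
python3 - <<'E'
from h import *
st(); hung(); x=fit("wrist",.4209,.1549,4); fit("top",.4209,.1549,4); fit("side",.4209,.1549,4)
overlap(.421,.155,3,0)
st(); _,r=Rt(); g=np.array([.421,.155,0])+r.apply([.006,0,0]); print(rel([g[0],g[1],.385]))
E
```

```text
clock: 45.7
tcp_pos: [0.4567, 0.1421, 0.3863]
orientation: [0.0, -0.209, 0.978, 0.0]
wrist_force: [0.6, 0.0, -1.8]
finger_gap: 0.0252
clock: 46.3
tcp_pos: [0.4568, 0.1696, 0.3863]
orientation: [-0.0, -0.207, 0.978, -0.0]
wrist_force: [0.2, 0.5, -2.5]
finger_gap: 0.0256
t 46.3 tcp [0.4568 0.1696 0.3863] xax [-0.914 -0.405  0.   ] z [ 0. -0. -1.] F [ 0.2  0.5 -2.5] gap 0.0256 q6 [ 0.19  0.15  0.21  1.63 -0.   -0.23]
hung: orange frac 0.54 centroid off 1.4
wrist stack at [0.4209 0.1549] 1-IoU 0.456 mask px 2203
top stack at [0.418  0.1534] 1-IoU 0.819 mask px 99
side stack at [0.4191 0.1571] 1-IoU 0.438 mask px 1201
side blue cols [323. 332. 340.] rows [287.24 296.  ]
side orange cols [304. 326. 340.] rows [220. 287.]
t 46.55 tcp [0.4568 0.1702 0.3863] xax [-0.914 -0.406 -0.   ] z [ 0.  0. -1.] F [ 0.1  0.8 -2. ] gap 0.0255 q6 [ 0.19  0.15  0.21  1.63  0.   -0.23]
[44.8  0.6  1.3]
```

```bash
python3 -m pendant '[{"fingers":0,"delta_pos":[6,0,0],"angular":[0,0,0]},{"fingers":0,"delta_pos":[12,0,0],"angular":[0,0,0]},{"fingers":0,"delta_pos":[13,0,0],"angular":[0,0,0]},{"fingers":0,"delta_pos":[9,0,0],"angular":[0,0,0]},{"fingers":0,"delta_pos":[4.8,0,0],"angular":[0,0,0]},{"fingers":0,"delta_pos":[0,0,8],"angular":[0,0,0]},{"fingers":0,"delta_pos":[0,0,12],"angular":[0,0,0]},{"fingers":0,"delta_pos":[0,0,7],"angular":[0,0,0]},{"fingers":0,"delta_pos":[0,0,3],"angular":[0,0,0]},{"fingers":0,"delta_pos":[0,0,0],"angular":[0,0,0]},{"fingers":0,"delta_pos":[0,0,0],"angular":[0,0,0]},{"fingers":0,"delta_pos":[0,0,0],"angular":[0,0,0]}]'
python3 - <<'E'
from h import *
for i in range(2): st(); overlap(.421,.155,2,0)
_,r=Rt(); g=np.array([.421,.155,0])+r.apply([.006,0,0]); print(rel([g[0],g[1],.301]))
E
```

```text
clock: 47.75
tcp_pos: [0.416, 0.1524, 0.3567]
orientation: [0.0, -0.208, 0.978, 0.0]
wrist_force: [-0.2, -0.6, -1.8]
finger_gap: 0.0256
t 47.75 tcp [0.416  0.1524 0.3567] xax [-0.913 -0.407 -0.001] z [ 0.001  0.    -1.   ] F [-0.2 -0.6 -1.8] gap 0.0256 q6 [ 0.17  0.05  0.03  1.55  0.   -0.25]
side blue cols [323. 332. 340.] rows [287.22 296.  ]
side orange cols [321. 331. 340.] rows [227. 287.]
t 47.8 tcp [0.416  0.1524 0.3567] xax [-0.913 -0.407 -0.001] z [ 0.001  0.    -1.   ] F [-0.3  0.1 -1.4] gap 0.0251 q6 [ 0.17  0.05  0.02  1.55  0.   -0.25]
side blue cols [323. 332. 340.] rows [287.24 296.  ]
side orange cols [322. 331. 340.] rows [227. 287.]
[ 0.4  0.3 55.6]
```

```bash
python3 -m pendant '[{"fingers":0,"delta_pos":[0.4,0,8],"angular":[0,0,0]},{"fingers":0,"delta_pos":[0,0,12],"angular":[0,0,0]},{"fingers":0,"delta_pos":[0,0,12],"angular":[0,0,0]},{"fingers":0,"delta_pos":[0,0,10],"angular":[0,0,0]},{"fingers":0,"delta_pos":[0,0,9],"angular":[0,0,0]},{"fingers":0,"delta_pos":[0,0,5],"angular":[0,0,0]},{"fingers":0,"delta_pos":[0,0,0],"angular":[0,0,0]},{"fingers":0,"delta_pos":[0,0,6],"angular":[0,0,0]},{"fingers":0,"delta_pos":[0,0,6],"angular":[0,0,0]},{"fingers":0,"delta_pos":[0,0,0],"angular":[0,0,0]},{"fingers":0,"delta_pos":[0,0,0],"angular":[0,0,0]}]'
python3 -c "
from h import *
st(); overlap(.421,.155,2,0)"
python3 -m pendant '[{"fingers":0,"delta_pos":[5,0,0],"angular":[0,0,0]},{"fingers":0,"delta_pos":[5,0,0],"angular":[0,0,0]},{"fingers":0,"delta_pos":[5,0,0],"angular":[0,0,0]},{"fingers":0,"delta_pos":[5,0,0],"angular":[0,0,0]},{"fingers":0,"delta_pos":[5,0,0],"angular":[0,0,0]},{"fingers":0,"delta_pos":[0,0,0],"angular":[0,0,0]},{"fingers":0,"delta_pos":[0,0,-15],"angular":[0,0,0]},{"fingers":0,"delta_pos":[0,0,-25],"angular":[0,0,0]},{"fingers":0,"delta_pos":[0,0,-15],"angular":[0,0,0]},{"fingers":0,"delta_pos":[0,0,0],"angular":[0,0,0]}]'
python3 - <<'E'
from h import *
st(); overlap(.421,.155,5,0); fit("side",.421,.155,5); st()
E
```

```text
clock: 48.95
tcp_pos: [0.4153, 0.1522, 0.2883]
orientation: [-0.0, -0.208, 0.978, 0.0]
wrist_force: [0.2, -0.7, -1.2]
finger_gap: 0.025
t 48.95 tcp [0.4153 0.1522 0.2883] xax [-0.913 -0.407  0.   ] z [-0.  0. -1.] F [ 0.2 -0.7 -1.2] gap 0.025 q6 [ 0.17  0.04 -0.15  1.38  0.   -0.25]
side blue cols [323. 332. 340.] rows [288. 296.]
side orange cols [323. 331. 340.] rows [244. 288.]
clock: 50.0
tcp_pos: [0.3936, 0.1422, 0.3452]
orientation: [0.002, -0.208, 0.978, -0.0]
wrist_force: [-0.6, -0.2, -1.4]
finger_gap: 0.0257
t 50.0 tcp [0.3936 0.1422 0.3452] xax [-0.913 -0.407 -0.004] z [ 0.004  0.001 -1.   ] F [-0.6 -0.2 -1.4] gap 0.0257 q6 [ 0.15 -0.01 -0.06  1.51  0.   -0.26]
side blue cols [323. 332. 340.] rows [287.22 296.  ]
side orange cols [323. 331. 340.] rows [243.  287.8]
side stack at [0.422 0.155] 1-IoU 0.155 mask px 923
t 50.1 tcp [0.3927 0.1421 0.343 ] xax [-0.913 -0.407 -0.   ] z [ 0.  0. -1.] F [-0.6 -0.4 -2.4] gap 0.0253 q6 [ 0.15 -0.   -0.06  1.51  0.   -0.26]
```

All four caps are nested: the stack fits the 5-cap model at (0.422, 0.155) and the starter is unmoved. I return the hook: turn back to its original yaw and go in front of the stand.

```bash
python3 -m pendant '[{"fingers":0,"delta_pos":[0,0,0],"angular":[0,0,0.111]},{"fingers":0,"delta_pos":[0,0,0],"angular":[0,0,0.111]},{"fingers":0,"delta_pos":[0,0,0],"angular":[0,0,0.111]},{"fingers":0,"delta_pos":[0,0,0],"angular":[0,0,0.111]},{"fingers":0,"delta_pos":[0,0,0],"angular":[0,0,0.111]},{"fingers":0,"delta_pos":[6,25,0],"angular":[0,0,0]},{"fingers":0,"delta_pos":[11,45,0],"angular":[0,0,0]},{"fingers":0,"delta_pos":[11,45,0],"angular":[0,0,0]},{"fingers":0,"delta_pos":[11,45,0],"angular":[0,0,0]},{"fingers":0,"delta_pos":[10,40,0],"angular":[0,0,0]},{"fingers":0,"delta_pos":[6,25,0],"angular":[0,0,0]},{"fingers":0,"delta_pos":[0,0,0],"angular":[0,0,0]}]'
python3 -m pendant '[{"fingers":0,"delta_pos":[0,0,0],"angular":[0,0,0]},{"fingers":0,"delta_pos":[0,0,0],"angular":[0,0,0]}]'
python3 - <<'E'
from h import *
st(); print(rel([.3691,.3725,.1275]))
E
```

```text
clock: 51.3
tcp_pos: [0.3675, 0.375, 0.3409]
orientation: [-0.001, 0.066, 0.998, -0.001]
wrist_force: [-0.2, 0.5, -0.5]
finger_gap: 0.0253
clock: 51.5
tcp_pos: [0.3683, 0.3715, 0.3426]
orientation: [-0.0, 0.068, 0.998, -0.001]
wrist_force: [0.9, -0.1, -1.9]
finger_gap: 0.0255
t 51.5 tcp [0.3683 0.3715 0.3426] xax [-0.991  0.136  0.001] z [-0.001 -0.001 -1.   ] F [ 0.9 -0.1 -1.9] gap 0.0255 q6 [ 0.64  0.21  0.18  1.54 -0.    0.77]
[ -0.8   1.3 215.1]
```

```bash
python3 -m pendant '[{"fingers":0,"delta_pos":[0,1,15],"angular":[0,0,0]},{"fingers":0,"delta_pos":[0,0,35],"angular":[0,0,0]},{"fingers":0,"delta_pos":[0,0,40],"angular":[0,0,0]},{"fingers":0,"delta_pos":[0,0,40],"angular":[0,0,0]},{"fingers":0,"delta_pos":[0,0,40],"angular":[0,0,0]},{"fingers":0,"delta_pos":[0,0,30],"angular":[0,0,0]},{"fingers":0,"delta_pos":[0,0,15],"angular":[0,0,0]},{"fingers":0,"delta_pos":[0,0,0],"angular":[0,0,0]},{"fingers":0,"delta_pos":[0,0,0],"angular":[0,0,0]},{"fingers":0,"delta_pos":[0,0,0],"angular":[0,0,0]}]'
python3 - <<'E'
from h import *
for i in range(3): st(); print(rel([.3691,.3725,.1275])); env.read_camera("top")
E
```

```text
clock: 52.5
tcp_pos: [0.3698, 0.3736, 0.1299]
orientation: [0.001, 0.068, 0.998, 0.001]
wrist_force: [-0.4, 0.2, -1.4]
finger_gap: 0.0256
t 52.5 tcp [0.3698 0.3736 0.1299] xax [-0.991  0.136 -0.002] z [ 0.002  0.002 -1.   ] F [-0.4  0.2 -1.4] gap 0.0256 q6 [ 0.64  0.27 -0.27  1.03  0.    0.77]
[ 0.5 -1.2  2.4]
t 52.55 tcp [0.3698 0.3738 0.13  ] xax [-0.991  0.136 -0.002] z [ 0.002  0.002 -1.   ] F [-0.   0.1 -1.4] gap 0.0254 q6 [ 0.64  0.27 -0.27  1.03  0.    0.77]
[ 0.5 -1.4  2.5]
t 52.6 tcp [0.3696 0.3738 0.1298] xax [-0.991  0.136 -0.002] z [ 0.002  0.002 -1.   ] F [ 0.1  0.3 -0.6] gap 0.0254 q6 [ 0.64  0.27 -0.27  1.03  0.    0.77]
[ 0.3 -1.4  2.3]
```

```bash
python3 -m pendant '[{"fingers":0,"delta_pos":[0,-1.2,2],"angular":[0,0,0]},{"fingers":0,"delta_pos":[-10,0,0],"angular":[0,0,0]},{"fingers":0,"delta_pos":[-15,0,0],"angular":[0,0,0]},{"fingers":0,"delta_pos":[-15,0,0],"angular":[0,0,0]},{"fingers":0,"delta_pos":[-15,0,0],"angular":[0,0,0]},{"fingers":0,"delta_pos":[-10,0,0],"angular":[0,0,0]},{"fingers":0,"delta_pos":[0,0,0],"angular":[0,0,0]},{"fingers":0,"delta_pos":[0,0,0],"angular":[0,0,0]}]'
python3 - <<'E'
from h import *
for i in range(2): st(); print(rel([.4335,.3637,.1148])); env.read_camera("top")
E
```

```text
clock: 53.45
tcp_pos: [0.4329, 0.3631, 0.126]
orientation: [-0.0, 0.068, 0.998, -0.0]
wrist_force: [-1.2, -0.6, -1.7]
finger_gap: 0.0257
t 53.45 tcp [0.4329 0.3631 0.126 ] xax [-0.991  0.136  0.001] z [-0.001 -0.    -1.   ] F [-1.2 -0.6 -1.7] gap 0.0257 q6 [ 0.56  0.35 -0.17  1.05  0.    0.69]
[-0.5  0.6 11.2]
t 53.5 tcp [0.4324 0.3632 0.126 ] xax [-0.991  0.136  0.001] z [-0.001 -0.    -1.   ] F [-0.6  0.1 -1.8] gap 0.0254 q6 [ 0.56  0.35 -0.17  1.05  0.    0.69]
[-1.   0.6 11.2]
```

Well aligned and no contact force. I lower until the weight is borne.

```bash
python3 -m pendant '[{"fingers":0,"delta_pos":[-0.6,0.4,4],"angular":[0,0,0]},{"fingers":0,"delta_pos":[0,0,4],"angular":[0,0,0]},{"fingers":0,"delta_pos":[0,0,2],"angular":[0,0,0]},{"fingers":0,"delta_pos":[0,0,1],"angular":[0,0,0]},{"fingers":0,"delta_pos":[0,0,0],"angular":[0,0,0]},{"fingers":0,"delta_pos":[0,0,0],"angular":[0,0,0]}]'
python3 -c "
from h import *
st()"
```

```text
clock: 54.15
tcp_pos: [0.4331, 0.3637, 0.1155]
orientation: [-0.0, 0.068, 0.998, 0.0]
wrist_force: [-3.3, -0.5, 3.0]
finger_gap: 0.0252
t 54.15 tcp [0.4331 0.3637 0.1155] xax [-0.991  0.135  0.   ] z [-0.  0. -1.] F [-3.3 -0.5  3. ] gap 0.0252 q6 [ 0.56  0.36 -0.19  1.03  0.    0.69]
```

```bash
python3 -m pendant '[{"fingers":0,"delta_pos":[0.8,0,0],"angular":[0,0,0]},{"fingers":0,"delta_pos":[0,0,0],"angular":[0,0,0]}]'
python3 -m pendant '[{"fingers":30,"delta_pos":[0,0,0],"angular":[0,0,0]},{"fingers":40,"delta_pos":[0,0,0],"angular":[0,0,0]},{"fingers":60,"delta_pos":[0,0,0],"angular":[0,0,0]},{"fingers":70,"delta_pos":[0,0,0],"angular":[0,0,0]},{"fingers":70,"delta_pos":[0,0,0],"angular":[0,0,0]},{"fingers":70,"delta_pos":[0,0,0],"angular":[0,0,0]},{"fingers":70,"delta_pos":[0,0,-10],"angular":[0,0,0]},{"fingers":70,"delta_pos":[0,0,-30],"angular":[0,0,0]},{"fingers":70,"delta_pos":[0,0,-40],"angular":[0,0,0]},{"fingers":70,"delta_pos":[0,0,-40],"angular":[0,0,0]},{"fingers":70,"delta_pos":[0,0,0],"angular":[0,0,0]},{"fingers":70,"delta_pos":[0,0,0],"angular":[0,0,0]}]'
python3 - <<'E'
from h import *
st(); w=env.read_camera("wrist"); s=env.read_camera("side"); t=env.read_camera("top")
p=env.camera_params("wrist"); print(proj(p,(.4335,.3635,.165)))
fit("wrist",.421,.155,5)
out=np.zeros((600,800,3),np.uint8)
out[:250,:400]=cv2.resize(w,(400,250)); 
out[:300,400:800]=cv2.resize(w[140:290,230:430],(400,300),interpolation=cv2.INTER_CUBIC)
out[300:600,:400]=cv2.resize(s[220:370,240:440],(400,300),interpolation=cv2.INTER_CUBIC)
out[300:600,400:800]=cv2.resize(t[130:250,340:500],(400,300),interpolation=cv2.INTER_CUBIC)
cv2.imwrite("pics/final.png",out)
E
```

```text
clock: 54.35
tcp_pos: [0.433, 0.3638, 0.1155]
orientation: [0.0, 0.068, 0.998, 0.0]
wrist_force: [-0.0, -1.2, 1.3]
finger_gap: 0.0255
clock: 55.55
tcp_pos: [0.4335, 0.3643, 0.2372]
orientation: [0.001, 0.068, 0.998, 0.001]
wrist_force: [-1.3, -0.1, -0.7]
finger_gap: 0.0702
t 55.55 tcp [0.4335 0.3643 0.2372] xax [-0.991  0.135 -0.003] z [ 0.003  0.002 -1.   ] F [-1.3 -0.1 -0.7] gap 0.0702 q6 [0.56 0.29 0.03 1.31 0.   0.69]
[319.72892986 215.36891689]
wrist stack at [0.4221 0.1503] 1-IoU 0.167 mask px 11004
```

View pics/final.png

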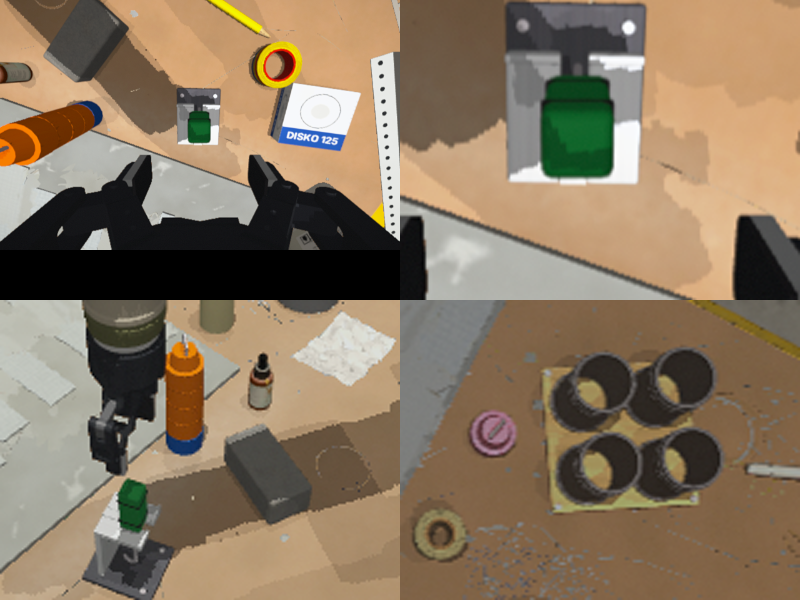

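The picture shows the tool hanging in the stand with the handle at its first position, a straight five-cap stack, four empty pipes, and the roll and pink cap untouched. I hand in.

```bash
python3 -m pendant '[{"fingers":70,"delta_pos":[0,0,-20],"angular":[0,0,0]},{"fingers":70,"delta_pos":[0,0,0],"angular":[0,0,0]},{"fingers":70,"delta_pos":[0,0,0],"angular":[0,0,0]}]' && python3 -c "
from h import *
fit('side',.421,.155,5); print(env.hand_in())"
```

```text
clock: 56.05
tcp_pos: [0.4327, 0.3638, 0.2546]
orientation: [-0.0, 0.068, 0.998, -0.0]
wrist_force: [-0.8, 0.2, -0.7]
finger_gap: 0.0698
side stack at [0.4211 0.1587] 1-IoU 0.147 mask px 936
the job is handed in; nothing more can be done
None
```

The job is done and handed in at about 56 s of the 210 s allowed. All four orange caps were there. I drew each one out of its pipe by its loop with the hook and nested it on the blue cap. The hook tool then went back in its stand at its original pose, and the gripper let go.

**Last checks:** The final picture showed the five-cap stack upright and the four pipes empty. The handle was where it first stood, and the film roll and pink cap were untouched.

**Disagreement:** My last measurements of the stack's position differed by several millimetres. The side camera gave (0.421, 0.159) m, and the wrist camera gave (0.422, 0.150) m with the stack partly out of its view. The starter measured (0.421, 0.155) m at the start. I put this down to camera fitting error, because the blue cap's columns in the side picture stayed the same through every placing, so I saw no sign of it being knocked. I did not repeat that column check after hanging the tool back.

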